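Weld check on a bracket behind a pulley

TASK

Slide the belt pulley, without lifting it, out of the way of the bracket until it stands wholly on the round rubber disc. Then take the pencil probe from its stand and check the weld at the foot of the bracket's web: guide the ball tip along the whole seam under the guard bar, in one pass from the end with the bolted ear to the other end, at about 3 cm a second, keeping the ball in the corner, a few millimetres off the metal or barely touching it. Hang the probe back upright in its stand, fully down on its collar, and leave the other things on the bench where they are.

Things in the scene. Friction and masses are not known exactly. Their poses are not given: they have to be found in the camera images.
- bracket: Bare steel bracket bolted to the bench: upright web 6 mm thick, top 70 mm above the bench, folded at its middle into two 85 mm legs, on an 8 mm base plate that reaches 15 mm in front of the web and 40 mm behind. Origin on the bench under the fold of the web's front face, the foremost point; own x to the back, y to the ear's leg, z up. Each leg runs back 20 degrees from own +y or -y.
- ear (a point): Centre, on top, of the ear: a 36 mm extension of the base plate past the end of one leg, 8 mm thick, with a bolt head (top 20 mm above the bench).
- bar_mid (a point): Middle of the guard bar: round bar 12 mm thick, parallel to both legs of the web, centre line 18 mm in front of it and 64 mm above the bench, held at its ends. Gap between web and bar 12 mm: the 16 mm probe reaches the seam only from in front, under the bar, leaning about 30 to 50 degrees from vertical, handle away from the web.
- pulley: Loose cast aluminium belt pulley, 110 mm across, 45 mm high, 0.4 to 0.9 kg, lying flat on the bench in front of the bracket and in the way; too wide to grip, slides on the bench. Origin at the centre of its underside, z up.
- disc: Parking place for the pulley: round black rubber disc, 170 mm across, flush with the bench (no step, nothing to bump). Origin at its centre.
- stand: Fixed grey probe stand: block 70 x 70 mm, 90 mm tall, with an upright through hole 24 mm wide in the middle. Origin at the centre of its underside, z up.
- probe: Pencil probe, 0.12 kg, 143 mm long, hanging upright in the stand. Origin at the centre of its collar's underside, which rests on the stand's top; own z from tip to handle. Collar 34 mm across, 6 mm thick; above it a round handle 20 mm across up to 61 mm over the origin; below, shank 16 mm across, tapering from 50 mm below the origin to the ball tip.
- probe_tip (a point): Centre of the probe's ball tip, 78 mm below probe on its axis (ball radius 4 mm).
- seam_0 (a point): Point on the weld seam: where the ball tip's centre should pass, 15.5 mm above the bench (7.5 mm over the base plate) and 7.5 mm in front of the web, so the ball runs 3.5 mm clear of both. Points 0 to 7 follow the seam 20 mm apart, 0 nearest the ear, 7 at the other end; the fold lies midway between 3 and 4.
- seam_1 (a point): Seam point 1, as seam_0; next along the seam.
- seam_2 (a point): Seam point 2, as seam_0; next along the seam.
- seam_3 (a point): Seam point 3, as seam_0; next along the seam.
- seam_4 (a point): Seam point 4, as seam_0; next along the seam.
- seam_5 (a point): Seam point 5, as seam_0; next along the seam.
- seam_6 (a point): Seam point 6, as seam_0; next along the seam.
- seam_7 (a point): Seam point 7, as seam_0; last point.
- oil_bottle: Bystander, to be left alone: plastic oil bottle, 68 mm across, 190 mm tall. Origin on the underside.
- spray_can: Bystander, to be left alone: metal can with a paper band, 60 mm across, 170 mm tall. Origin on the underside.
- jar: Bystander, to be left alone: closed glass jar, 56 mm across, 75 mm tall. Origin on the underside.
- cup: Bystander, to be left alone: open steel cup, 56 mm across, 70 mm tall. Origin on the underside.
- wrench: Bystander, to be left alone: wrench lying flat, about 180 mm long along its own x. Origin on the underside.
- screwdriver: Bystander, to be left alone: screwdriver lying flat, about 200 mm long along its own x. Origin on the underside.
- bearing: Bystander, to be left alone: flat bearing ring, 62 mm across, 18 mm high. Origin on the underside.
Mind the look-alikes: they are no part of the job. What is meant by the probe is not green or purple, and is the larger of those in its own colour.

How it is judged:
By the outcome, as a careful person would: the job done as asked, in the order asked, and still so for the second after the job is handed in, with the robot touching nothing.
It also fails if it takes over 72 s, if anything falls off the work surface, if the arm or the gripper's body presses on something with over 40 N, if the wrist force passes 120 N, or if a joint passes its speed limit or range.

ROBOT

A 6-joint arm with a two-finger parallel gripper is mounted at the origin on the work surface. World frame = base frame: x ahead of the robot, y to its left, z up, the work surface at z = 0. Lengths are in m, angles in rad, forces in N, time in s.
With the tool pointing down it reaches from about 0.35 to 0.975 m from the base axis. Payload 4.9 kg.
Tool frame: the origin (TCP) lies on the centre line of the jaws, within the pads' length; the fingertips stand 11 mm ahead of it and the grasp point (between the pads) lies 8 mm behind it; z points along the fingers, y is the direction in which the jaws open and shut (so a half turn about z gives the same grasp; the last joint's range is limited). The gripper opens to 85 mm and grips with 20 to 120 N. Pads are 22 mm wide; open, the fingers measure 114 mm over their backs; the gripper's body (76 mm by 85 mm) begins 54 mm behind the grasp point. The pads swing forward as they close: fully open they stand 13 mm farther back than shut.
Start: joints at [1.194, 0.053, 1.613, -0, 1.476, -0.119], TCP at [0.159, 0.604, 0.242] pointing down, gripper open.
Joint ranges: [-3.01, 3.01], [-1.01, 2.22], [0.06, 2.58], [-1.02, 4.17], [0.09, 2.62], [-3.14, 3.14]. Speed limits (rad/s): [2.57, 2.57, 3.14, 3.14, 3.14, 3.14].

INTERFACE

Orientations are given as a rotation vector (axis times angle).
In Python, from station import ctrl gives the robot as it stands.
- The arm moves only by the tool send_rows, never from a script. Its argument "series" is a list of rows, each an object of numbers: "tx", "ty", "tz": the shift along the tool's x, y, z in cm; "wx", "wy", "wz": the turn, a rotation vector about the tool's x, y, z in rad; "jaw": the closure, from 0 (fully open) to 1 (shut). In form: [{"tx": .., "ty": .., "tz": .., "wx": .., "wy": .., "wz": .., "jaw": ..}, ...]. A call has 1 to 5 rows; each row shifts and turns the pose as measured when the row begins, along the tool's axes as they then stand; what a row does not reach is not made up. A row lasts 1/8 s, in which the tool goes at most 62.5 mm and 10.7 degrees, less where a joint would pass 70% of its speed; a pose out of reach is approached as far as the arm can. A call is refused whole if a number of a shift passes 6.25 or a number of a turn 0.188, either way. A call with a gripper value outside its range is refused whole. The fingers move at their own pace and stop on an object; "squeeze" is the grip in N (left out, the last holds). Time passes only in rows, so rows that do not move let the fingers close. It gives the time, the measured TCP pose, the force and the opening at its end, in the units of the state.
- ctrl.get_obs(): the state, without advancing time (a new reading comes with each control period).
- ctrl.get_image(name): name is "scene" or "top"; returns the picture (420x560x3 uint8, red, green, blue); there is no depth.
- ctrl.camera_info(name): a dict with "mtx" (3x3 intrinsics, pixels), "k1" (the pictures are not rectified: a ray, as slopes to the right and down, at radius r is drawn at 1 + k1 r^2 times it, then the intrinsics apply), "R" (3x3) and "t" (3): a world point X has camera coordinates R X + t. Camera axes: x right, y down, z forward; pixel columns grow to the right and rows downward; lengths in m; the calibration is good to about 2 mm. A picture is of the moment at which its call begins. camera_info takes no time and is no camera call.
- ctrl.finish_job(): hands the job in, once; it reports no verdict.
The state is a dict: "t": time; "q": joint angles; "dq": joint speeds; "effort": joint torques, N m; "tool_pos": TCP position; "tool_rot": TCP orientation; "contact_force": force on the tool from outside, world axes, zero at the start; "wrist_torque": the same for the moment, N m; "opening": finger opening in m.
Only numpy, scipy, OpenCV 4.12 (cv2) and the standard library are available. Lean on these libraries where they do the work, as an engineer would, in place of code of your own. Each camera call takes 0.05 s, during which the arm holds its last target.

## Working session

There is one attempt and no reset: what is moved stays moved. The work goes in short steps, Python scripts to look and compute and a tool call to move; the robot and the scene stay as the last step left them, time stands still between calls to the robot, and variables do not carry over. Pictures are saved under pics/ and viewed, and the job is handed in when it is done.

Besides the shell and the picture viewer there is one more tool, called after "Request:" as name([rows], argument=value, ...), one row to a line, values as JSON. send_rows: Moves the arm, as the interface text tells. Its arguments: {"type":"object","properties":{"series":{"type":"array"},"squeeze":{"type":"number"}},"required":["series"]}

```bash
ls; mkdir -p pics; python3 - <<'E'
from station import ctrl
import cv2
for n in("scene","top"):
    im=ctrl.get_image(n); cv2.imwrite(f"pics/{n}0.png",im[:,:,::-1]); print(n,ctrl.camera_info(n))
print(ctrl.get_obs())
E
```

```text
pics
scene {'mtx': array([[453.22214567,   0.        , 279.49831103],
       [  0.        , 453.22214567, 204.57084211],
       [  0.        ,   0.        ,   1.        ]]), 'k1': -0.014723709867797748, 'R': array([[-0.8649125 ,  0.50165368,  0.01643036],
       [ 0.40009338,  0.70883681, -0.58092655],
       [-0.30307039, -0.49587696, -0.81379013]]), 't': array([ 0.43129801, -0.19155764,  1.33555433])}
top {'mtx': array([[529.42415606,   0.        , 287.31089498],
       [  0.        , 529.42415606, 219.78199365],
       [  0.        ,   0.        ,   1.        ]]), 'k1': -0.17432501325142227, 'R': array([[-0.02813463, -0.99949272,  0.01492443],
       [-0.99694943,  0.02696938, -0.07324263],
       [ 0.07280297, -0.01693955, -0.99720248]]), 't': array([0.03714048, 0.5355323 , 1.5505294 ])}
{'t': 0.1, 'q': array([ 1.19398446e+00,  5.32980605e-02,  1.61418823e+00, -7.21666766e-06,
        1.47601835e+00, -1.18961501e-01]), 'dq': array([-0.00112144, -0.00053007, -0.00358075,  0.00037423,  0.00199107,
       -0.00051316]), 'effort': array([ 2.96906355e-04, -3.94904208e+01, -3.71362460e+01, -1.42999443e-04,
        3.89063323e-03, -4.24217035e-06]), 'tool_pos': array([0.15914674, 0.60381767, 0.24116264]), 'tool_rot': array([-4.03848616e-01, -3.11505997e+00,  2.91386915e-03]), 'contact_force': array([ 0.47000441, -0.20740896, -0.16373998]), 'wrist_torque': array([ 0.01528161,  0.04155792, -0.02761526]), 'opening': 0.08483782365144864}
```

View pics/scene0.png

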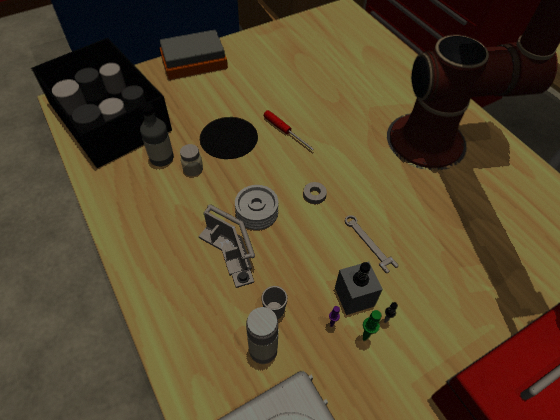

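View pics/top0.png

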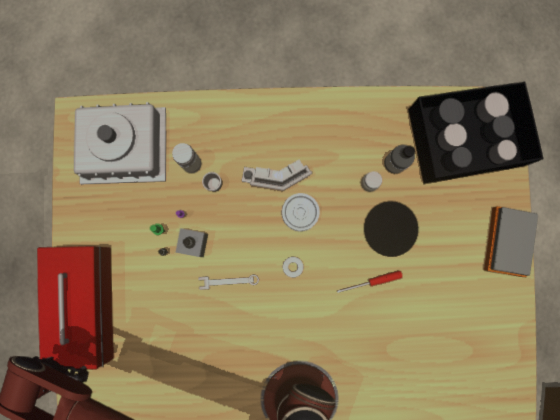

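The scene view shows the stand with a black probe at (363,270). The look-alikes are purple (334,317), green (372,323) and small black (390,312). The pulley is at (257,206), the disc at (229,138) and the bracket at (230,245) with its ear at (243,277). I'll check these in close crops.

```bash
python3 - <<'E'
import cv2,numpy as np
s=cv2.imread("pics/scene0.png");t=cv2.imread("pics/top0.png")
g=lambda im:np.clip(255*(im/255.)**0.6,0,255).astype('uint8')
a=cv2.resize(g(s[180:360,190:410]),None,fx=3.6,fy=3.3,interpolation=cv2.INTER_CUBIC)[:600]
cv2.imwrite("pics/c1.png",cv2.resize(g(s[180:345,190:410]),(800,600),interpolation=cv2.INTER_CUBIC))
cv2.imwrite("pics/c2.png",cv2.resize(g(t[140:270,150:350]),(800,520),interpolation=cv2.INTER_CUBIC))
E
```

```text
(no output)
```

View pics/c1.png

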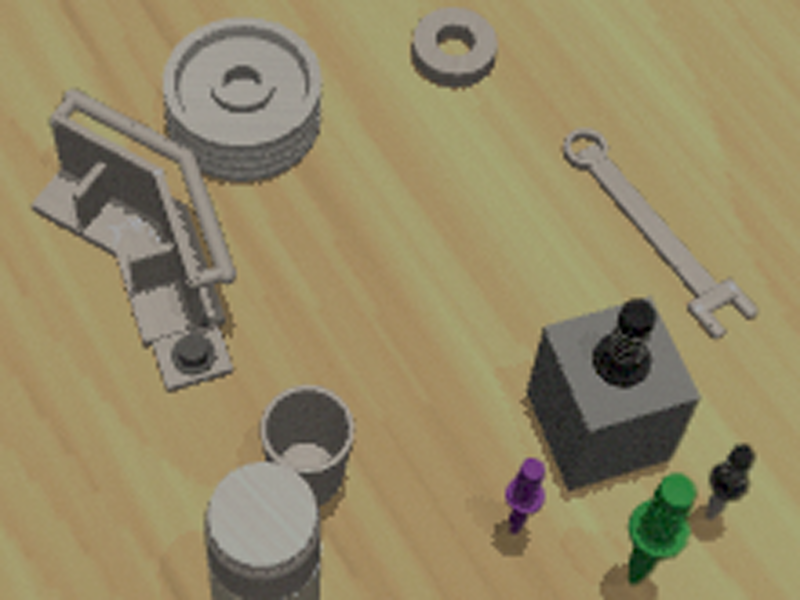

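View pics/c2.png

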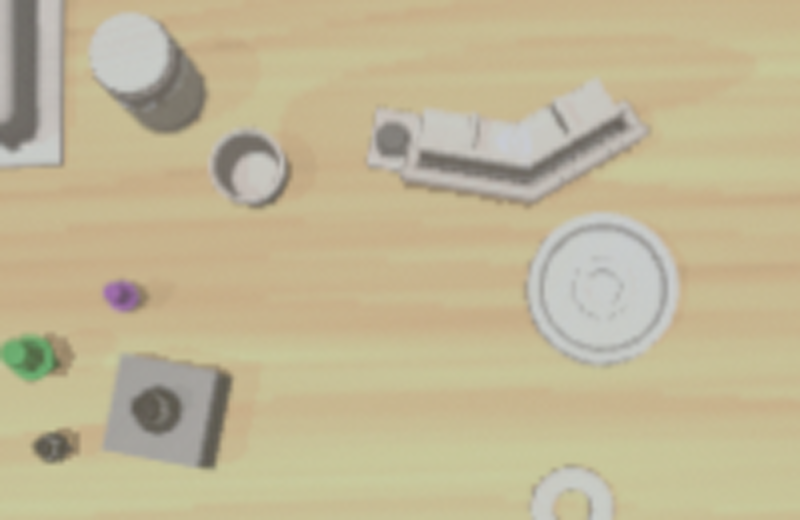

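```bash
cat > h.py <<'E'
import numpy as np,cv2
from scipy.spatial.transform import Rotation as Rn
from station import ctrl
def ci(n):
    c=ctrl.camera_info(n); return c['mtx'],c['k1'],np.array(c['R']),np.array(c['t'])
def ray(n,u,v):
    K,k,R,t=ci(n)
    p=cv2.undistortPoints(np.array([[[u,v]]],float),K,np.array([k,0,0,0.]))[0,0]
    d=R.T@np.array([p[0],p[1],1]); return -R.T@t,d/np.linalg.norm(d)
def onz(n,u,v,z):
    o,d=ray(n,u,v); return o+d*(z-o[2])/d[2]
def proj(n,X):
    K,k,R,t=ci(n)
    return cv2.projectPoints(np.atleast_2d(np.array(X,float)),cv2.Rodrigues(R)[0],t,K,np.array([k,0,0,0.]))[0][:,0]
def tri(a,b):
    o1,d1=ray("scene",*a);o2,d2=ray("top",*b)
    A=np.c_[d1,-d2];s=np.linalg.lstsq(A,o2-o1,rcond=None)[0]
    p,q=o1+s[0]*d1,o2+s[1]*d2; return (p+q)/2,np.linalg.norm(p-q)
E
python3 - <<'E'
import cv2,numpy as np
s=cv2.imread("pics/scene0.png");t=cv2.imread("pics/top0.png")
g=lambda im:np.clip(255*(im/255.)**0.55,0,255).astype('uint8')
def crop(im,x,y,w,h,f,nm):
    o=cv2.resize(g(im[y:y+h,x:x+w]),None,fx=f,fy=f,interpolation=cv2.INTER_NEAREST)
    for i in range(0,w,10): cv2.putText(o,str(x+i),(i*f,8),0,.3,(255,0,0));cv2.line(o,(i*f,0),(i*f,o.shape[0]),(255,0,0) if 0 else (200,120,0),1) if i%10==0 else 0
    for j in range(0,h,10): cv2.putText(o,str(y+j),(0,j*f+8),0,.3,(0,0,255));cv2.line(o,(0,j*f),(o.shape[1],j*f),(200,120,0),1)
    cv2.imwrite(nm,o)
crop(s,195,200,66,60,12,"pics/d1.png") if 0 else crop(s,195,198,66,92,6,"pics/d1.png")
crop(t,238,155,78,42,10,"pics/d2.png")
crop(s,330,255,60,55,10,"pics/d3.png")
crop(t,170,220,45,45,12,"pics/d4.png")
E
```

```text
(no output)
```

View pics/d1.png

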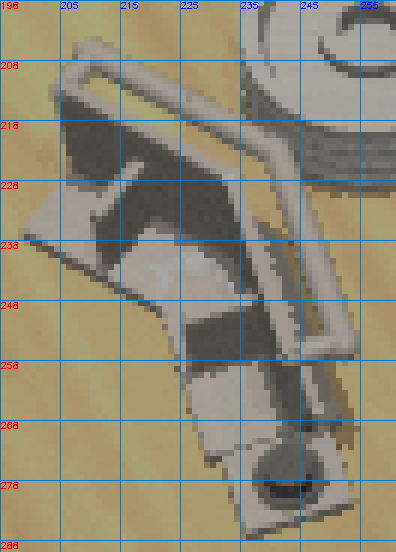

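View pics/d2.png

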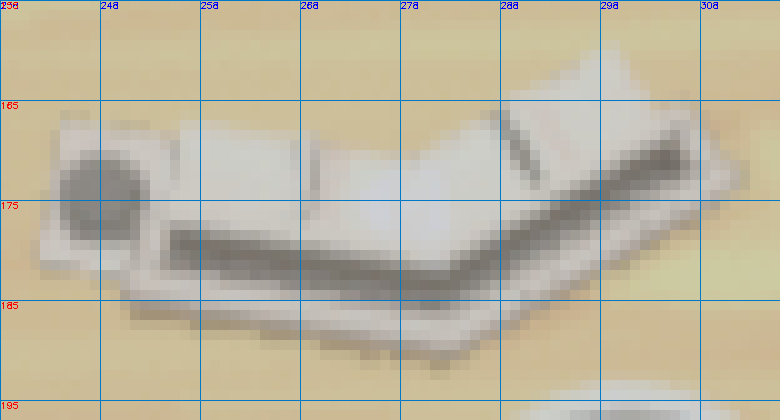

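View pics/d3.png

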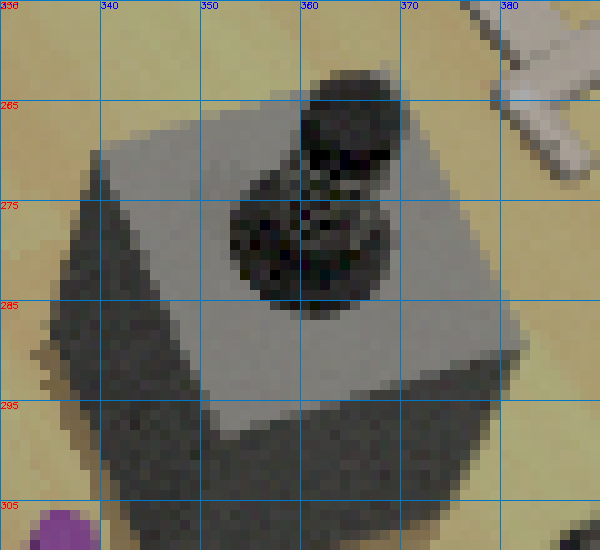

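View pics/d4.png

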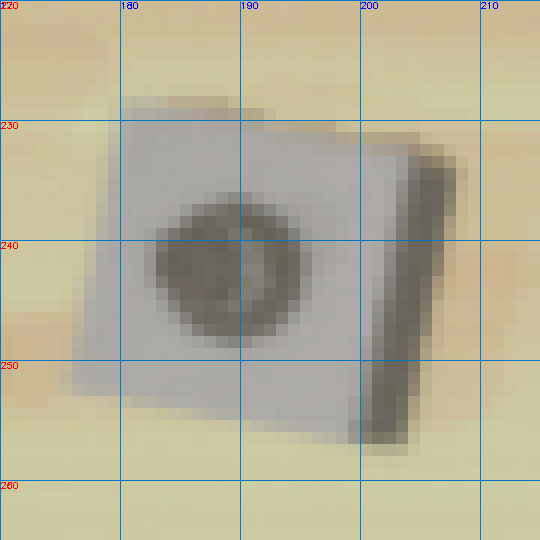

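```bash
python3 - <<'E'
from h import *
np.set_printoptions(precision=4,suppress=True)
def P(n,l,z,o=.5):
    r=np.array([onz(n,u-o,v-o,z) for u,v in l]); print(n,r[:,:2].tolist() if 0 else r[:,:2].ravel()); return r
print("bar");P("scene",[(252,255),(241.2,222.3),(210.3,207)],.064);P("top",[(253,184.5),(283,188),(309.5,172.5)],.064)
print("bolt");P("scene",[(241,275.5)],.02);P("top",[(248.3,175)],.02)
print("stand");
for n,l in(("scene",[(339.5,270),(352,298.5),(382,289.5),(369.5,261.5)]),("top",[(179.5,228.5),(175.8,252),(200.8,256.5),(204.5,232.5)])):
    r=P(n,l,.09); print(r.mean(0),[np.linalg.norm(r[i]-r[i-1]) for i in range(4)])
for n in("scene","top"):
    im=cv2.imread(f"pics/{n}0.png"); hsv=cv2.cvtColor(im,cv2.COLOR_BGR2HSV)
    # disc
    m=(hsv[...,2]<45).astype('uint8'); nc,lab,st,ce=cv2.connectedComponentsWithStats(m)
    for i in range(1,nc):
        if 1000<st[i,4]<6000:
            c=cv2.findContours((lab==i).astype('uint8'),0,1)[0][0][:,0]
            w=np.array([onz(n,u,v,0) for u,v in c])
            (x,y),r=cv2.minEnclosingCircle(w[:,:2].astype('float32')); print(n,'disc?',st[i],x,y,r, w.mean(0))
    m=(hsv[...,1]<45).astype('uint8'); 
    cx,cy=((257,204) if n=="scene" else (301,212))
    nc,lab,st,ce=cv2.connectedComponentsWithStats(m); 
    for i in range(1,nc):
        if st[i,0]<=cx<=st[i,0]+st[i,2] and st[i,1]<=cy<=st[i,1]+st[i,3]: print(n,'pulley',st[i])
    cv2.imwrite(f"pics/m_{n}.png",m*255)
E
```

```text
bar
scene [ 0.6429  0.1198  0.6235  0.0287  0.6685 -0.048 ]
top [ 0.6397  0.121   0.6271  0.0344  0.6706 -0.0438]
bolt
scene [0.6801 0.1325]
top [0.675  0.1365]
stand
scene [0.5017 0.2593 0.5166 0.3271 0.4495 0.342  0.4324 0.2748]
[0.4751 0.3008 0.09  ] [np.float64(0.07099021930604289), np.float64(0.06937331639759717), np.float64(0.06872124915459783), np.float64(0.06927882536014288)]
top [0.5161 0.3318 0.4497 0.3435 0.4353 0.2723 0.5029 0.2605]
[0.476 0.302 0.09 ] [np.float64(0.07257177220292328), np.float64(0.06746016572177979), np.float64(0.07264993963417947), np.float64(0.06866082191739206)]
scene disc? [ 200  117   58   42 1910] 0.5023751854896545 -0.29340556263923645 0.08505100011825562 [ 0.5035 -0.2918 -0.    ]
scene disc? [ 432  373   56   47 1375] 0.4208507835865021 0.5951156616210938 0.056928858160972595 [ 0.4241  0.5942 -0.    ]
scene pulley [ 231  185   47   48 1592]
top disc? [ 365  202   52   54 2177] 0.5027342438697815 -0.2906257212162018 0.08096235245466232 [ 0.5033 -0.2907  0.    ]
top disc? [  15  357   76   38 1328] 0.07563001662492752 0.7624975442886353 0.13344760239124298 [ 0.0863  0.7607 -0.    ]
top pulley [ 282  193   38   38 1117]
```

```bash
python3 - <<'E'
from h import *
np.set_printoptions(precision=4,suppress=True)
for n,c in(("scene",(257,204)),("top",(301,212))):
    im=cv2.imread(f"pics/{n}0.png"); hsv=cv2.cvtColor(im,cv2.COLOR_BGR2HSV)
    m=(hsv[...,1]<45).astype('uint8'); nc,lab,st,ce=cv2.connectedComponentsWithStats(m)
    i=[i for i in range(1,nc) if st[i,0]<=c[0]<=st[i,0]+st[i,2] and st[i,1]<=c[1]<=st[i,1]+st[i,3]][0]
    q=cv2.convexHull(cv2.findContours((lab==i).astype('uint8'),0,1)[0][0])[:,0]
    if n=="scene": q=q[q[:,1]<203]
    w=np.array([onz(n,u,v,.045) for u,v in q])[:,:2]
    A=np.c_[2*w,np.ones(len(w))];s=np.linalg.lstsq(A,(w**2).sum(1),rcond=None)[0]; print(n,s[:2],np.sqrt(s[2]+s[:2]@s[:2]),len(w))
# profile across bar/web, top view
for n in("scene","top"):
    ctr=np.array([.626,.032]);
    print(n, proj(n,[[.626,.032,.064]]))
for nm,u,v,z,n in[("bear",293,267,.018,"top"),("bear",315,192,.018,"scene"),("jar",372,182,.075,"top"),("bottle",405,152,.19,"top"),("cup",213,182,.07,"top"),("scrw",370,283,.01,"top"),("scrwtip",338,291,.01,"top"),("wr",257,279,.005,"top"),("green",157,229,.08,"top"),("purple",181,213,.06,"top"),("blk",163,251,.06,"top")]: print(nm,onz(n,u,v,z)[:2])
E
```

```text
scene [ 0.5566 -0.0184] 0.0535116905740965 12
top [ 0.5572 -0.0155] 0.05479969141952833 26
scene [[240.3856 223.2392]]
top [[283.3385 187.8719]]
bear [0.3962 0.0095]
bear [0.3986 0.0133]
jar [ 0.6354 -0.2251]
bottle [ 0.6993 -0.2986]
cup [0.6479 0.2349]
scrw [ 0.3413 -0.2192]
scrwtip [ 0.3208 -0.1225]
wr [0.3633 0.1172]
green [0.5155 0.3977]
purple [0.5615 0.331 ]
blk [0.4525 0.3855]
```

```bash
cat >> h.py <<'E'
def down(yaw_y):  # tool z down, tool y at world angle yaw_y (deg)
    a=np.radians(yaw_y); y=np.array([np.cos(a),np.sin(a),0]); z=np.array([0,0,-1.]); return np.c_[np.cross(y,z),y,z]
def plan(tp,TR,n=5,total=None,frac=1.0):
    o=ctrl.get_obs(); p=np.array(o['tool_pos']); R=Rn.from_rotvec(o['tool_rot']); tp=np.array(tp)
    TR=Rn.from_matrix(TR); rv=(R.inv()*TR).as_rotvec(); d=np.linalg.norm(tp-p)
    N=total or int(max(np.ceil(d/.055),np.ceil(np.linalg.norm(rv)/.17),1))
    print('t',round(o['t'],2),'p',np.round(p,4),'err cm',np.round((tp-p)*100,2),'ang',np.round(rv,3),'F',np.round(o['contact_force'],1),'open',round(o['opening'],4),'rows',N)
    step=(tp-p)/N; rs=rv/N
    for i in range(min(n,N)):
        s=R.as_matrix().T@step*100
        print('{"tx":%.2f,"ty":%.2f,"tz":%.2f,"wx":%.3f,"wy":%.3f,"wz":%.3f}'%(*s,*rs))
        R=R*Rn.from_rotvec(rs)
E
python3 - <<'E'
from h import *
plan([.575,.065,.24],down(-11),n=5)
E
```

```text
t 0.1 p [0.1591 0.6038 0.2412] err cm [ 41.59 -53.88  -0.12] ang [-2.000e-03  1.000e-03  1.505e+00] F [ 0.5 -0.2 -0.2] open 0.0848 rows 13
{"tx":-4.15,"ty":-3.19,"tz":0.01,"wx":-0.000,"wy":0.000,"wz":0.116}
{"tx":-4.49,"ty":-2.69,"tz":0.01,"wx":-0.000,"wy":0.000,"wz":0.116}
{"tx":-4.77,"ty":-2.15,"tz":0.01,"wx":-0.000,"wy":0.000,"wz":0.116}
{"tx":-4.99,"ty":-1.59,"tz":0.01,"wx":-0.000,"wy":0.000,"wz":0.116}
{"tx":-5.14,"ty":-1.00,"tz":0.01,"wx":-0.000,"wy":0.000,"wz":0.116}
```

Request:
send_rows([
  {"tx":-4.1,"ty":-3.2,"wz":0.116,"jaw":0.45},
  {"tx":-4.5,"ty":-2.7,"wz":0.116,"jaw":0.45},
  {"tx":-4.8,"ty":-2.1,"wz":0.116,"jaw":0.45},
  {"tx":-5.0,"ty":-1.6,"wz":0.116,"jaw":0.45},
  {"tx":-5.1,"ty":-1.0,"wz":0.116,"jaw":0.45},
])

```text
invalid input at $.series[0]: expected keys tx, ty, tz, wx, wy, wz, jaw
```

```bash
python3 - <<'E'
from h import *
plan([.575,.065,.24],down(-11),n=5)
E
```

```text
t 0.1 p [0.1591 0.6038 0.2412] err cm [ 41.59 -53.88  -0.12] ang [-2.000e-03  1.000e-03  1.505e+00] F [ 0.5 -0.2 -0.2] open 0.0848 rows 13
{"tx":-4.15,"ty":-3.19,"tz":0.01,"wx":-0.000,"wy":0.000,"wz":0.116}
{"tx":-4.49,"ty":-2.69,"tz":0.01,"wx":-0.000,"wy":0.000,"wz":0.116}
{"tx":-4.77,"ty":-2.15,"tz":0.01,"wx":-0.000,"wy":0.000,"wz":0.116}
{"tx":-4.99,"ty":-1.59,"tz":0.01,"wx":-0.000,"wy":0.000,"wz":0.116}
{"tx":-5.14,"ty":-1.00,"tz":0.01,"wx":-0.000,"wy":0.000,"wz":0.116}
```

All keys are needed.

Request:
send_rows([
  {"tx":-4.1,"ty":-3.2,"tz":0,"wx":0,"wy":0,"wz":0.116,"jaw":0.45},
  {"tx":-4.5,"ty":-2.7,"tz":0,"wx":0,"wy":0,"wz":0.116,"jaw":0.45},
  {"tx":-4.8,"ty":-2.1,"tz":0,"wx":0,"wy":0,"wz":0.116,"jaw":0.45},
  {"tx":-5.0,"ty":-1.6,"tz":0,"wx":0,"wy":0,"wz":0.116,"jaw":0.45},
  {"tx":-5.1,"ty":-1.0,"tz":0,"wx":0,"wy":0,"wz":0.116,"jaw":0.45},
], squeeze=30)

```text
t: 0.72
tool_pos: [0.319, 0.3913, 0.2382]
tool_rot: [-1.295, -2.862, 0.01]
contact_force: [1.2, -0.1, 0.1]
opening: 0.0474
```

```bash
python3 - <<'E'
from h import *
plan([.575,.065,.24],down(-11),n=5)
E
```

```text
t 0.72 p [0.319  0.3913 0.2382] err cm [ 25.6  -32.63   0.18] ang [-0.004  0.005  0.913] F [ 1.2 -0.1  0.1] open 0.0474 rows 8
{"tx":-5.18,"ty":-0.29,"tz":-0.01,"wx":-0.001,"wy":0.001,"wz":0.114}
{"tx":-5.18,"ty":0.30,"tz":-0.01,"wx":-0.001,"wy":0.001,"wz":0.114}
{"tx":-5.11,"ty":0.89,"tz":-0.01,"wx":-0.001,"wy":0.001,"wz":0.114}
{"tx":-4.97,"ty":1.47,"tz":-0.02,"wx":-0.001,"wy":0.001,"wz":0.114}
{"tx":-4.77,"ty":2.02,"tz":-0.02,"wx":-0.001,"wy":0.001,"wz":0.114}
```

Tracking is good and the opening is 47 mm.

Request:
send_rows([
  {"tx":-5.2,"ty":-0.3,"tz":0,"wx":0,"wy":0,"wz":0.116,"jaw":0.45},
  {"tx":-5.2,"ty":0.3,"tz":0,"wx":0,"wy":0,"wz":0.116,"jaw":0.45},
  {"tx":-5.1,"ty":0.9,"tz":0,"wx":0,"wy":0,"wz":0.116,"jaw":0.45},
  {"tx":-5.0,"ty":1.5,"tz":0,"wx":0,"wy":0,"wz":0.116,"jaw":0.45},
  {"tx":-4.8,"ty":2.0,"tz":0,"wx":0,"wy":0,"wz":0.116,"jaw":0.45},
])

```text
t: 1.35
tool_pos: [0.4799, 0.1767, 0.2368]
tool_rot: [2.082, 2.352, -0.011]
contact_force: [1.0, 0.9, 0.2]
opening: 0.047
```

```bash
python3 - <<'E'
from h import *
plan([.575,.065,.22],down(-11),n=5)
E
```

```text
t 1.35 p [0.4799 0.1767 0.2368] err cm [  9.51 -11.17  -1.68] ang [-0.004  0.006  0.314] F [1.  0.9 0.2] open 0.047 rows 3
{"tx":-4.08,"ty":2.70,"tz":0.57,"wx":-0.001,"wy":0.002,"wz":0.105}
{"tx":-3.77,"ty":3.11,"tz":0.57,"wx":-0.001,"wy":0.002,"wz":0.105}
{"tx":-3.43,"ty":3.48,"tz":0.56,"wx":-0.001,"wy":0.002,"wz":0.105}
```

Request:
send_rows([
  {"tx":-4.0,"ty":2.5,"tz":0.5,"wx":0,"wy":0,"wz":0.105,"jaw":0.45},
  {"tx":-3.7,"ty":2.8,"tz":0.5,"wx":0,"wy":0,"wz":0.105,"jaw":0.45},
  {"tx":-3.4,"ty":3.0,"tz":0.5,"wx":0,"wy":0,"wz":0.105,"jaw":0.45},
  {"tx":0,"ty":0,"tz":0,"wx":0,"wy":0,"wz":0,"jaw":0.45},
])

```text
t: 1.85
tool_pos: [0.5672, 0.0595, 0.2196]
tool_rot: [-2.441, -1.977, 0.014]
contact_force: [0.0, 0.9, 0.2]
opening: 0.047
```

```bash
python3 - <<'E'
from h import *
plan([.566,.068,.024],down(-11),n=5)
for n in("scene","top"): cv2.imwrite(f"pics/{n}1.png",ctrl.get_image(n)[:,:,::-1][140:320,150:400])
E
cd pics; python3 -c "
import cv2,numpy as np
a=cv2.imread('scene1.png');b=cv2.imread('top1.png')
cv2.imwrite('j1.png',cv2.resize(np.hstack([a,b]),(800,288)))"
```

```text
t 1.85 p [0.5672 0.0595 0.2196] err cm [ -0.12   0.85 -19.56] ang [-0.006  0.007 -0.017] F [0.  0.9 0.2] open 0.047 rows 4
{"tx":0.24,"ty":-0.05,"tz":4.89,"wx":-0.001,"wy":0.002,"wz":-0.004}
{"tx":0.23,"ty":-0.05,"tz":4.89,"wx":-0.001,"wy":0.002,"wz":-0.004}
{"tx":0.22,"ty":-0.06,"tz":4.89,"wx":-0.001,"wy":0.002,"wz":-0.004}
{"tx":0.21,"ty":-0.06,"tz":4.89,"wx":-0.001,"wy":0.002,"wz":-0.004}
```

View pics/j1.png

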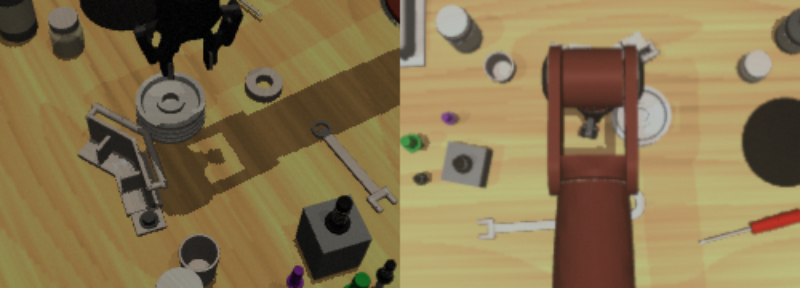

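The scene view shows the gripper above the pulley area. In the top view it sits just beside the pulley, on its +y side. The bracket is untouched, so I'll descend.

Request:
send_rows([
  {"tx":0.3,"ty":0,"tz":4.9,"wx":0,"wy":0,"wz":0,"jaw":0.45},
  {"tx":0.3,"ty":0,"tz":4.9,"wx":0,"wy":0,"wz":0,"jaw":0.45},
  {"tx":0.2,"ty":0,"tz":4.5,"wx":0,"wy":0,"wz":0,"jaw":0.45},
  {"tx":0,"ty":0,"tz":3.0,"wx":0,"wy":0,"wz":0,"jaw":0.45},
  {"tx":0,"ty":0,"tz":1.0,"wx":0,"wy":0,"wz":0,"jaw":0.45},
])

```text
t: 2.58
tool_pos: [0.5663, 0.0754, 0.0361]
tool_rot: [2.425, 1.993, -0.003]
contact_force: [0.1, -0.2, 1.2]
opening: 0.0468
```

```bash
python3 - <<'E'
from h import *
u=np.array([.503,-.2915])-np.array([.557,-.017]);L=np.linalg.norm(u);u/=L;print(L,u)
b=np.array([.503,-.2915])-.063*u; print(b)
plan([*b,.022],down(-11),n=2,total=20)
E
```

```text
0.27976105876265195 [-0.19302186 -0.98119446]
[ 0.51516038 -0.22968475]
t 2.58 p [0.5663 0.0754 0.0361] err cm [ -5.11 -30.51  -1.41] ang [ 0.001  0.003 -0.003] F [ 0.1 -0.2  1.2] open 0.0468 rows 20
{"tx":-1.55,"ty":0.04,"tz":0.08,"wx":0.000,"wy":0.000,"wz":-0.000}
{"tx":-1.55,"ty":0.04,"tz":0.08,"wx":0.000,"wy":0.000,"wz":-0.000}
```

Request:
send_rows([
  {"tx":-0.5,"ty":0.1,"tz":1.0,"wx":0,"wy":0,"wz":0,"jaw":0.45},
  {"tx":-1.0,"ty":0.1,"tz":0.2,"wx":0,"wy":0,"wz":0,"jaw":0.45},
  {"tx":-1.0,"ty":0.1,"tz":0,"wx":0,"wy":0,"wz":0,"jaw":0.45},
  {"tx":-1.0,"ty":0,"tz":0,"wx":0,"wy":0,"wz":0,"jaw":0.45},
  {"tx":-1.0,"ty":0,"tz":0,"wx":0,"wy":0,"wz":0,"jaw":0.45},
])

```text
t: 3.2
tool_pos: [0.5632, 0.0294, 0.028]
tool_rot: [2.419, 1.994, 0.008]
contact_force: [1.1, 1.8, -2.0]
opening: 0.0472
```

```bash
python3 - <<'E'
from h import *
plan([.5152,-.2297,.022],down(-11),n=1,total=20)
E
```

```text
t 3.2 p [0.5632 0.0294 0.028 ] err cm [ -4.8  -25.91  -0.6 ] ang [ 0.009  0.001 -0.   ] F [ 1.1  1.8 -2. ] open 0.0472 rows 20
{"tx":-1.32,"ty":0.01,"tz":0.03,"wx":0.000,"wy":0.000,"wz":-0.000}
```

Request:
send_rows([
  {"tx":-1.3,"ty":0,"tz":0.3,"wx":0,"wy":0,"wz":0,"jaw":0.45},
  {"tx":-1.3,"ty":0,"tz":0.2,"wx":0,"wy":0,"wz":0,"jaw":0.45},
  {"tx":-1.3,"ty":0,"tz":0,"wx":0,"wy":0,"wz":0,"jaw":0.45},
  {"tx":-1.3,"ty":0,"tz":0,"wx":0,"wy":0,"wz":0,"jaw":0.45},
  {"tx":-1.3,"ty":0,"tz":0,"wx":0,"wy":0,"wz":0,"jaw":0.45},
])

```text
t: 3.82
tool_pos: [0.5531, -0.0361, 0.0267]
tool_rot: [2.421, 1.991, 0.023]
contact_force: [0.9, 4.1, -0.2]
opening: 0.0474
```

```bash
python3 - <<'E'
from h import *
plan([.5152,-.2297,.022],down(-11),n=1,total=20)
im=ctrl.get_image("scene")[:,:,::-1]; cv2.imwrite("pics/s2.png",cv2.resize(im[60:300,120:400],(700,600)))
E
```

```text
t 3.83 p [ 0.5531 -0.0361  0.0267] err cm [ -3.79 -19.36  -0.47] ang [ 0.015 -0.007 -0.003] F [ 0.9  4.1 -0.2] open 0.0474 rows 20
{"tx":-0.99,"ty":0.00,"tz":0.02,"wx":0.001,"wy":-0.000,"wz":-0.000}
```

View pics/s2.png

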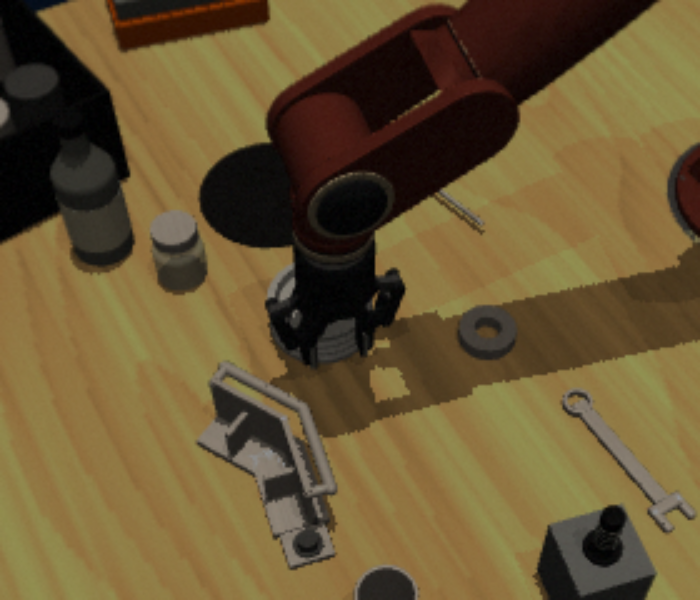

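The picture shows the two fingers cradling the pulley and pushing it toward the disc. It is flat on the bench and clear of the bracket. I'll continue.

Request:
send_rows([
  {"tx":-1.4,"ty":0,"tz":0.2,"wx":0,"wy":0,"wz":0,"jaw":0.45},
  {"tx":-1.4,"ty":0,"tz":0.1,"wx":0,"wy":0,"wz":0,"jaw":0.45},
  {"tx":-1.4,"ty":0,"tz":0,"wx":0,"wy":0,"wz":0,"jaw":0.45},
  {"tx":-1.4,"ty":0,"tz":0,"wx":0,"wy":0,"wz":0,"jaw":0.45},
  {"tx":-1.4,"ty":0,"tz":0,"wx":0,"wy":0,"wz":0,"jaw":0.45},
])

```text
t: 4.5
tool_pos: [0.5408, -0.1078, 0.0256]
tool_rot: [2.422, 1.989, 0.031]
contact_force: [1.2, 4.6, 2.0]
opening: 0.0468
```

Request:
send_rows([
  {"tx":-1.4,"ty":0,"tz":0.1,"wx":0,"wy":0,"wz":0,"jaw":0.45},
  {"tx":-1.4,"ty":0,"tz":0,"wx":0,"wy":0,"wz":0,"jaw":0.45},
  {"tx":-1.4,"ty":0,"tz":0,"wx":0,"wy":0,"wz":0,"jaw":0.45},
  {"tx":-1.4,"ty":0,"tz":0,"wx":0,"wy":0,"wz":0,"jaw":0.45},
  {"tx":-1.0,"ty":0,"tz":0,"wx":0,"wy":0,"wz":0,"jaw":0.45},
])

```text
t: 5.12
tool_pos: [0.5281, -0.1764, 0.0253]
tool_rot: [2.423, 1.988, 0.036]
contact_force: [1.7, 5.6, 3.6]
opening: 0.0466
```

```bash
python3 - <<'E'
from h import *
plan([.5152,-.2297,.022],down(-11),n=1,total=4)
im=ctrl.get_image("top")[:,:,::-1]; cv2.imwrite("pics/t3.png",cv2.resize(im[140:300,240:440],(800,640)))
im=ctrl.get_image("scene")[:,:,::-1]; cv2.imwrite("pics/s3.png",cv2.resize(im[60:240,120:360],(800,600)))
E
```

```text
t 5.12 p [ 0.5281 -0.1764  0.0253] err cm [-1.29 -5.33 -0.33] ang [ 0.02  -0.013 -0.005] F [1.7 5.6 3.6] open 0.0466 rows 4
{"tx":-1.37,"ty":-0.06,"tz":0.06,"wx":0.005,"wy":-0.003,"wz":-0.001}
```

View pics/s3.png

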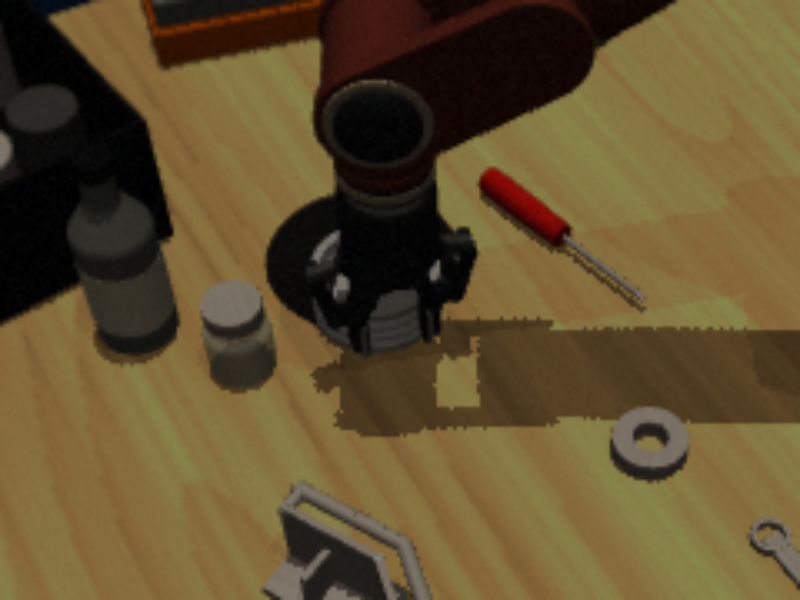

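The pulley is entering the disc and is still cradled. There are 5.4 cm left to go.

Request:
send_rows([
  {"tx":-1.3,"ty":0,"tz":0,"wx":0,"wy":0,"wz":0,"jaw":0.45},
  {"tx":-1.3,"ty":0,"tz":0,"wx":0,"wy":0,"wz":0,"jaw":0.45},
  {"tx":-1.2,"ty":0,"tz":0,"wx":0,"wy":0,"wz":0,"jaw":0.45},
  {"tx":-1.0,"ty":0,"tz":0,"wx":0,"wy":0,"wz":0,"jaw":0.45},
  {"tx":-0.6,"ty":0,"tz":0,"wx":0,"wy":0,"wz":0,"jaw":0.45},
])

```text
t: 5.85
tool_pos: [0.5173, -0.2292, 0.0249]
tool_rot: [2.425, 1.99, 0.039]
contact_force: [0.4, 5.8, 4.5]
opening: 0.047
```

```bash
python3 - <<'E'
from h import *
plan([.5152,-.2297,.022],down(-11),n=1,total=4)
im=ctrl.get_image("scene")[:,:,::-1]; cv2.imwrite("pics/s4.png",cv2.resize(im[80:200,140:300],(800,600)))
E
```

```text
t 5.85 p [ 0.5173 -0.2292  0.0249] err cm [-0.21 -0.05 -0.29] ang [ 0.019 -0.017 -0.004] F [0.4 5.8 4.5] open 0.047 rows 4
{"tx":-0.02,"ty":-0.05,"tz":0.07,"wx":0.005,"wy":-0.004,"wz":-0.001}
```

View pics/s4.png

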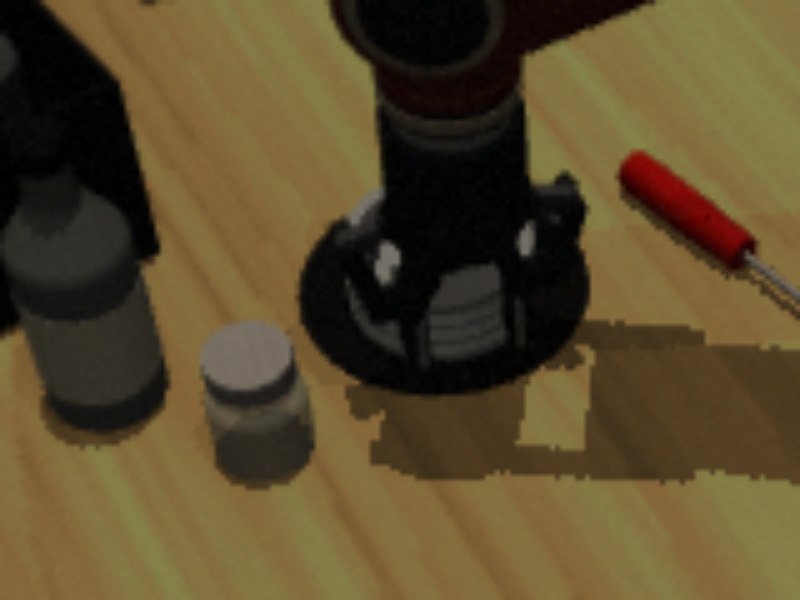

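The pulley stands inside the disc at about (430,310) in the crop, with black margin around it. I'll back off and rise.

Request:
send_rows([
  {"tx":1.0,"ty":0,"tz":0,"wx":0,"wy":0,"wz":0,"jaw":0.45},
  {"tx":3.0,"ty":0,"tz":0,"wx":0,"wy":0,"wz":0,"jaw":0.45},
  {"tx":3.0,"ty":0,"tz":-4.0,"wx":0,"wy":0,"wz":0,"jaw":0.4},
  {"tx":3.0,"ty":0,"tz":-5.0,"wx":0,"wy":0,"wz":0,"jaw":0.3},
  {"tx":3.0,"ty":0,"tz":-5.0,"wx":0,"wy":0,"wz":0,"jaw":0.2},
])

```text
t: 6.52
tool_pos: [0.5345, -0.1005, 0.1615]
tool_rot: [-2.427, -1.987, -0.018]
contact_force: [0.8, -0.7, 0.3]
opening: 0.0682
```

```bash
python3 - <<'E'
from h import *
np.set_printoptions(precision=4,suppress=True)
for n in("scene","top"):
    im=ctrl.get_image(n)[:,:,::-1].copy(); cv2.imwrite(f"pics/{n}5.png",im)
plan([.4755,.301,.24],down(95),n=1)
plan([.4755,.301,.24],down(-85),n=1)
print(ctrl.get_obs()['q'])
# lookalike heights
for n,l in(("green",((378,316),(157,228))),("black s",((393,306),(161,250))),("purple",((336,309),(180,212))),("probe",((365.5,265),(187.5,242)))): print(n,tri(*l))
E
```

```text
t 6.62 p [ 0.5391 -0.1005  0.1679] err cm [-6.36 40.15  7.21] ang [ 0.022  0.008 -1.853] F [ 1.2 -0.4  0.7] open 0.0678 rows 11
{"tx":3.48,"ty":-1.27,"tz":-0.64,"wx":0.002,"wy":0.001,"wz":-0.168}
t 6.62 p [ 0.5391 -0.1005  0.1679] err cm [-6.36 40.15  7.21] ang [ 0.007 -0.02   1.288] F [ 1.2 -0.4  0.7] open 0.0678 rows 8
{"tx":4.78,"ty":-1.74,"tz":-0.88,"wx":0.001,"wy":-0.003,"wz":0.161}
[-0.3266 -0.0834  1.8743  0.0136  1.3356 -0.1343]
green (array([0.5117, 0.3907, 0.1272]), np.float64(0.010814257318680335))
black s (array([0.4543, 0.3845, 0.0932]), np.float64(0.001633620644521448))
purple (array([0.5601, 0.3298, 0.0902]), np.float64(0.004277725501473922))
probe (array([0.473 , 0.2986, 0.1485]), np.float64(0.0018310431080130274))
```

View pics/top5.png

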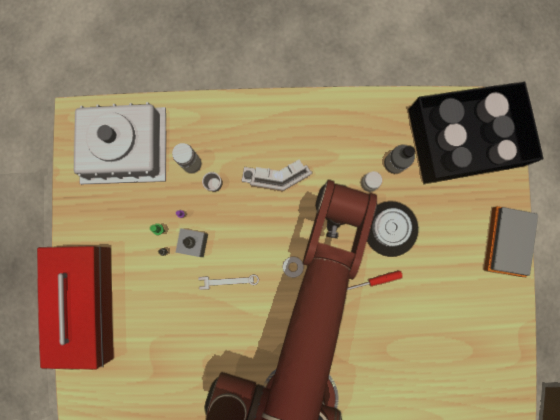

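View pics/scene5.png

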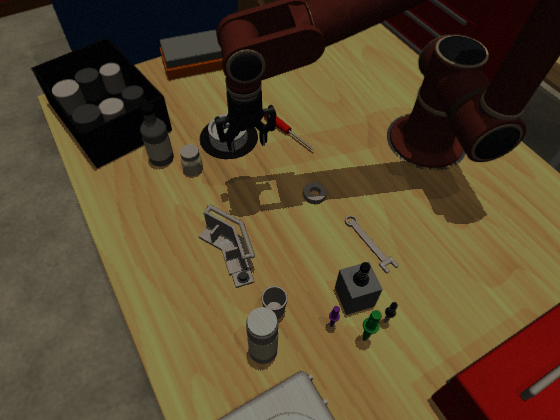

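The top view shows the pulley centred on the disc, at (392,228) against the disc's (391,229). Next is the probe.

Request:
send_rows([
  {"tx":4.8,"ty":-1.7,"tz":-1.0,"wx":0,"wy":0,"wz":0.16,"jaw":0.2},
  {"tx":4.5,"ty":-2.4,"tz":-1.0,"wx":0,"wy":0,"wz":0.16,"jaw":0.1},
  {"tx":4.1,"ty":-3.1,"tz":-1.0,"wx":0,"wy":0,"wz":0.16,"jaw":0.1},
  {"tx":3.5,"ty":-3.7,"tz":-1.0,"wx":0,"wy":0,"wz":0.16,"jaw":0.1},
  {"tx":2.9,"ty":-4.2,"tz":-1.0,"wx":0,"wy":0,"wz":0.16,"jaw":0.1},
])

```text
t: 7.25
tool_pos: [0.5036, 0.156, 0.2155]
tool_rot: [3.022, 0.843, 0.024]
contact_force: [0.9, -0.6, -0.2]
opening: 0.0764
```

```bash
python3 - <<'E'
from h import *
plan([.4755,.301,.24],down(-82),n=5)
im=cv2.imread("pics/top5.png")
# stand top face & collar dark blob
for n,box,thr in(("top",(170,220,45,45),85),("scene",(345,255,30,35),40)):
    im=cv2.imread(f"pics/{n}5.png");x,y,w,h=box
    g=im[y:y+h,x:x+w].max(2); print(n); 
g=cv2.imread("pics/top5.png")[230:256,176:206].max(2);print(g)
E
```

```text
t 7.25 p [0.5036 0.156  0.2155] err cm [-2.81 14.5   2.45] ang [ 0.005 -0.015  0.405] F [ 0.9 -0.6 -0.2] open 0.0764 rows 3
{"tx":1.71,"ty":-4.61,"tz":-0.83,"wx":0.002,"wy":-0.005,"wz":0.135}
{"tx":1.07,"ty":-4.80,"tz":-0.83,"wx":0.002,"wy":-0.005,"wz":0.135}
{"tx":0.41,"ty":-4.91,"tz":-0.83,"wx":0.002,"wy":-0.005,"wz":0.135}
top
scene
[[184 186 184 166 137 131 131 130 130 132 133 131 131 131 132 134 142 147
  145 144 143 148 170 178 180 179 179 179 180 182]
 [184 183 179 160 136 131 130 131 131 133 131 133 132 133 131 132 133 134
  132 133 131 132 139 143 142 142 141 141 144 171]
 [184 183 177 157 133 131 131 132 131 133 132 132 132 132 132 132 132 132
  132 134 132 132 133 133 132 130 129 125 112 131]
 [184 183 171 145 133 130 132 131 132 132 132 131 132 132 131 132 132 133
  132 133 133 134 134 134 135 133 132 118  86  86]
 [183 182 170 143 132 131 132 131 132 132 133 132 131 132 133 132 133 134
  135 133 134 134 135 134 135 136 134 115  75  62]
 [184 182 166 139 131 132 133 131 132 131 132 131 129 128 129 131 132 134
  132 132 135 135 136 134 135 134 131 100  66  55]
 [182 179 16
[... 1788 characters left out ...]
133 133 132 133 134 134
  135 135 136 136 134 132 101  68  56  56  78 156]
 [139 134 133 135 135 135 134 135 135 135 133 133 133 133 134 134 134 135
  135 134 135 134 135 132  97  64  56  57  87 163]
 [150 146 140 140 137 136 136 134 134 134 133 133 134 134 134 134 134 135
  135 136 135 134 136 129  92  62  56  59  96 164]
 [180 180 176 169 162 151 146 140 137 137 136 134 134 134 132 134 134 135
  135 135 135 135 133 121  83  59  55  68 126 171]
 [183 183 184 183 180 180 180 175 170 164 155 145 141 140 138 136 137 135
  135 134 134 135 135 117  80  58  55  70 135 173]
 [183 183 183 184 184 184 184 183 183 181 180 179 178 172 164 155 150 146
  139 140 137 137 132 104  69  56  56  76 154 181]]
```

```bash
python3 - <<'E'
from h import *
print(onz("top",188.9,242.2,.096), onz("scene",360.5,279,.096), onz("top",187.3,242,.151),onz("scene",364.7,264.8,.151))
E
```

```text
[0.47486783 0.30304301 0.096     ] [0.47705656 0.30287265 0.096     ] [0.47356983 0.29803681 0.151     ] [0.47460129 0.29884683 0.151     ]
```

Request:
send_rows([
  {"tx":1.7,"ty":-4.6,"tz":-0.8,"wx":0,"wy":0,"wz":0.135,"jaw":0.1},
  {"tx":1.1,"ty":-4.8,"tz":-0.8,"wx":0,"wy":0,"wz":0.135,"jaw":0.1},
  {"tx":0.5,"ty":-4.8,"tz":-0.8,"wx":0,"wy":0,"wz":0.135,"jaw":0.1},
  {"tx":0,"ty":0,"tz":0,"wx":0,"wy":0,"wz":0,"jaw":0.1},
])

```text
t: 7.75
tool_pos: [0.4741, 0.3062, 0.2356]
tool_rot: [3.129, 0.204, 0.024]
contact_force: [-0.8, -0.7, -0.9]
opening: 0.0766
```

```bash
python3 - <<'E'
from h import *
plan([.4755,.301,.24],down(-82),n=5)
E
```

```text
t 7.75 p [0.4741 0.3062 0.2356] err cm [ 0.14 -0.52  0.44] ang [ 0.007 -0.015 -0.01 ] F [-0.8 -0.7 -0.9] open 0.0766 rows 1
{"tx":0.07,"ty":0.54,"tz":-0.43,"wx":0.007,"wy":-0.015,"wz":-0.010}
```

Request:
send_rows([
  {"tx":0.1,"ty":0.5,"tz":2.0,"wx":0.007,"wy":-0.015,"wz":0,"jaw":0},
  {"tx":0,"ty":0,"tz":4.0,"wx":0,"wy":0,"wz":0,"jaw":0},
  {"tx":0,"ty":0,"tz":3.0,"wx":0,"wy":0,"wz":0,"jaw":0},
  {"tx":0,"ty":0,"tz":0.5,"wx":0,"wy":0,"wz":0,"jaw":0},
])

```text
t: 8.25
tool_pos: [0.4751, 0.2946, 0.131]
tool_rot: [3.13, 0.201, -0.012]
contact_force: [-0.5, 0.5, -0.9]
opening: 0.0853
```

```bash
python3 - <<'E'
from h import *
plan([.4755,.301,.116],down(-82),n=5)
im=ctrl.get_image("scene")[:,:,::-1]; cv2.imwrite("pics/s6.png",cv2.resize(im[210:360,290:450],(640,600)))
E
```

```text
t 8.25 p [0.4751 0.2946 0.131 ] err cm [ 0.04  0.64 -1.5 ] ang [ 0.005  0.008 -0.011] F [-0.5  0.5 -0.9] open 0.0853 rows 1
{"tx":0.13,"ty":-0.64,"tz":1.50,"wx":0.005,"wy":0.008,"wz":-0.011}
```

View pics/s6.png

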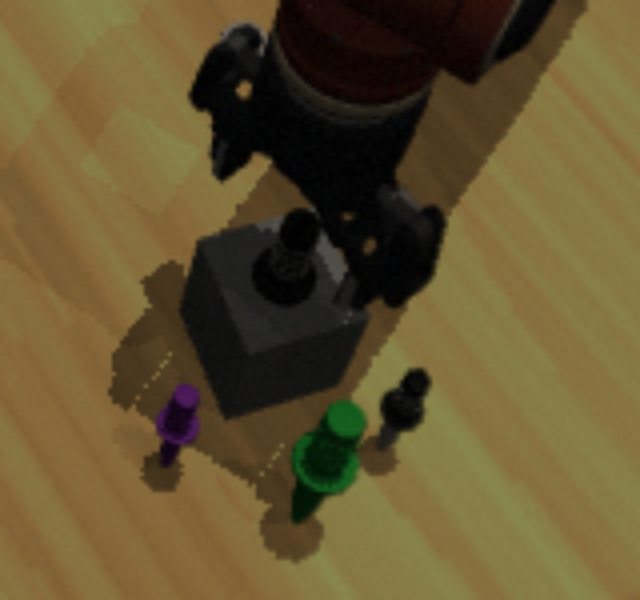

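Request:
send_rows([
  {"tx":0.1,"ty":-0.6,"tz":1.0,"wx":0,"wy":0.008,"wz":0,"jaw":0},
  {"tx":0,"ty":0,"tz":0.6,"wx":0,"wy":0,"wz":0,"jaw":0},
  {"tx":0,"ty":0,"tz":0,"wx":0,"wy":0,"wz":0,"jaw":0},
])

```text
t: 8.68
tool_pos: [0.4774, 0.3006, 0.1165]
tool_rot: [3.132, 0.199, 0.008]
contact_force: [0.7, -0.2, -0.5]
opening: 0.0853
```

```bash
python3 - <<'E'
from h import *
plan([.4755,.301,.116],down(-82),n=5)
E
```

```text
t 8.68 p [0.4774 0.3006 0.1165] err cm [-0.19  0.04 -0.05] ang [ 0.004 -0.005 -0.013] F [ 0.7 -0.2 -0.5] open 0.0853 rows 1
{"tx":-0.18,"ty":-0.06,"tz":0.05,"wx":0.004,"wy":-0.005,"wz":-0.013}
```

Request:
send_rows([
  {"tx":-0.15,"ty":0,"tz":0,"wx":0,"wy":0,"wz":0,"jaw":0.5},
  {"tx":0,"ty":0,"tz":0,"wx":0,"wy":0,"wz":0,"jaw":0.7},
  {"tx":0,"ty":0,"tz":0,"wx":0,"wy":0,"wz":0,"jaw":1},
  {"tx":0,"ty":0,"tz":0,"wx":0,"wy":0,"wz":0,"jaw":1},
  {"tx":0,"ty":0,"tz":0,"wx":0,"wy":0,"wz":0,"jaw":1},
], squeeze=60)

```text
t: 9.3
tool_pos: [0.4769, 0.3011, 0.1187]
tool_rot: [3.133, 0.2, 0.014]
contact_force: [0.9, -0.4, -2.1]
opening: 0.019
```

```bash
python3 - <<'E'
from h import *
plan([.4755,.301,.116],down(-82),n=5)
im=ctrl.get_image("scene")[:,:,::-1]; cv2.imwrite("pics/s7.png",cv2.resize(im[210:360,290:450],(640,600)))
E
```

```text
t 9.3 p [0.4769 0.3011 0.1187] err cm [-0.14 -0.01 -0.27] ang [ 0.003 -0.009 -0.012] F [ 0.9 -0.4 -2.1] open 0.019 rows 1
{"tx":-0.14,"ty":-0.01,"tz":0.27,"wx":0.003,"wy":-0.009,"wz":-0.012}
```

View pics/s7.png

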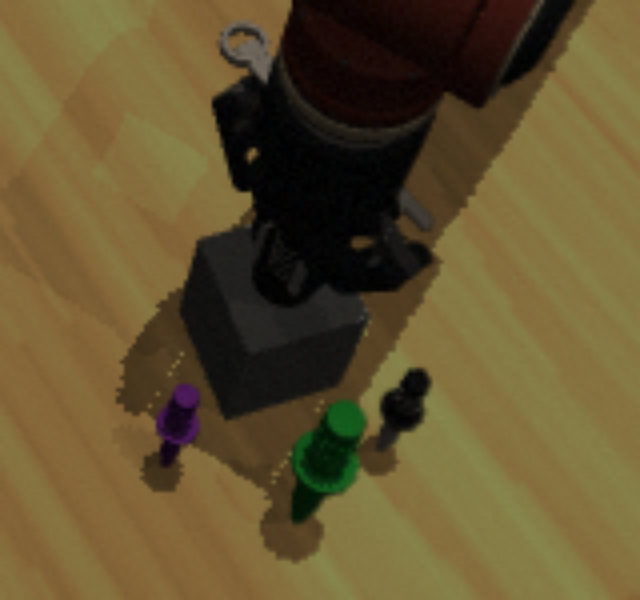

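Request:
send_rows([
  {"tx":0,"ty":0,"tz":-1.5,"wx":0,"wy":0,"wz":0,"jaw":1},
  {"tx":0,"ty":0,"tz":-3.0,"wx":0,"wy":0,"wz":0,"jaw":1},
  {"tx":0,"ty":0,"tz":-3.5,"wx":0,"wy":0,"wz":0,"jaw":1},
  {"tx":0,"ty":0,"tz":-3.5,"wx":0,"wy":0,"wz":0,"jaw":1},
  {"tx":0,"ty":0,"tz":0,"wx":0,"wy":0,"wz":0,"jaw":1},
])

```text
t: 9.98
tool_pos: [0.4755, 0.3012, 0.2396]
tool_rot: [3.133, 0.2, 0.014]
contact_force: [0.0, 0.3, -1.6]
opening: 0.0189
```

```bash
python3 - <<'E'
from h import *
np.set_printoptions(precision=4,suppress=True)
plan([.4755,.301,.25],down(-82),n=5)
im=ctrl.get_image("scene")[:,:,::-1]; cv2.imwrite("pics/s8.png",im)
o=ctrl.get_obs();R=Rn.from_rotvec(o['tool_rot']).as_matrix();p=o['tool_pos']
for d in(.0287,.0287+.078): print(proj("scene",[p+R[:,2]*d]),proj("top",[p+R[:,2]*d]))
g=np.clip(255*(im[200:320,300:440]/255.)**.5,0,255).astype('uint8')
cv2.imwrite("pics/s8c.png",cv2.resize(g,None,fx=5,fy=5,interpolation=0))
E
```

```text
t 9.97 p [0.4755 0.3012 0.2396] err cm [ 0.   -0.02  1.04] ang [ 0.003 -0.009 -0.012] F [ 0.   0.3 -1.6] open 0.0189 rows 1
{"tx":0.01,"ty":0.03,"tz":-1.04,"wx":0.003,"wy":-0.009,"wz":-0.012}
[[370.2995 251.4329]] [[182.5261 240.9401]]
[[363.2849 270.1499]] [[187.7541 241.7409]]
```

View pics/s8c.png

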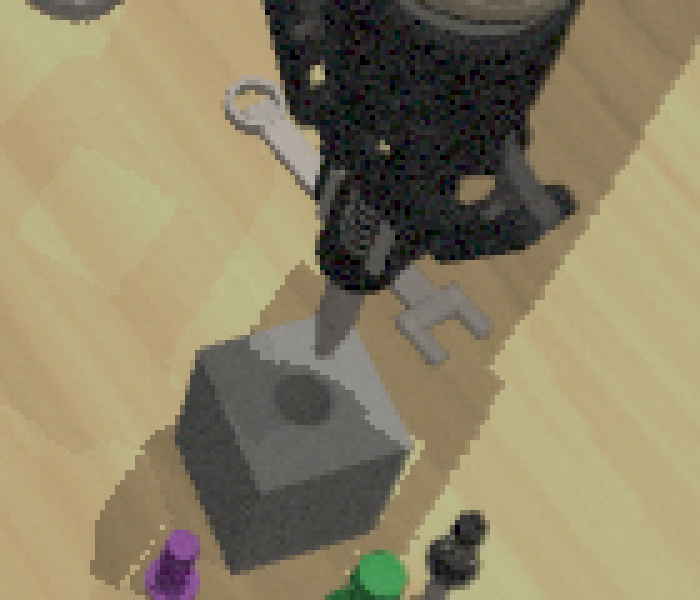

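The probe came out cleanly. The predicted tip position is crop (319,353) and the picture shows it at about (322,353). Next I'll pin down the bracket from its bar edges in both views.

```bash
cat > br.py <<'E'
from h import *
from scipy.optimize import least_squares
np.set_printoptions(precision=4,suppress=True,linewidth=160)
s20,c20=np.sin(np.radians(20)),np.cos(np.radians(20))
def loc2w(b,P):
    c,s=np.cos(b[2]),np.sin(b[2]); P=np.atleast_2d(P); return np.c_[b[0]+c*P[:,0]-s*P[:,1],b[1]+s*P[:,0]+c*P[:,1],P[:,2]]
def legpt(sgn,along,front,z): # along from fold of offset line
    return [-front/c20+along*s20, sgn*along*c20, z]
def seam(b):
    return loc2w(b,[legpt(1 if i<4 else -1,abs(3.5-i)*.02,.0075,.0155) for i in range(8)])
E
cat > m.py <<'E'
from br import *
b0=np.array([.646,.034,np.radians(9.6)])
obs=[]
files={"scene":["scene0","scene5","s8"],"top":["top0","top5"]}
for n in files:
  for f in files[n]:
    im=cv2.imread(f"pics/{f}.png").astype(np.float32); 
    hsv=cv2.cvtColor(np.uint8(im),cv2.COLOR_BGR2HSV); S=hsv[...,1].astype(np.float32)
    for sg in(1,-1):
        pts=[]
        for a in np.linspace(.015,.07,23):
            if f=="scene0" and sg==-1 : continue
            c=loc2w(b0,legpt(sg,a,.018,.064)); o=loc2w(b0,legpt(sg,a,.040,.064))
            pc,po=proj(n,c)[0],proj(n,o)[0]; d=(po-pc)/np.linalg.norm(po-pc)
            r=np.arange(-1.5,8,.1); xy=pc+r[:,None]*d
            v=cv2.remap(cv2.GaussianBlur(S,(0,0),.6),xy[:,0].astype(np.float32)[None],xy[:,1].astype(np.float32)[None],cv2.INTER_LINEAR)[0]
            if a in(.015,) : print(f,sg,v[::10].round())
            lo=v[:20].min(); hi=np.median(v[50:80]); th=(lo+hi)/2
            k=np.argmax(v>th) 
            k=np.where((v[:-1]<=th)&(v[1:]>th))[0]
            if len(k): pts.append(xy[k[0]])
        if len(pts)<6: continue
        pts=np.array(pts); vx,vy,x0,y0=cv2.fitLine(pts.astype(np.float32),cv2.DIST_HUBER,0,.01,.01).ravel()
        res=(pts-[x0,y0])@[-vy,vx]; 
        o,d1=ray(n,x0-8*vx,y0-8*vy);_,d2=ray(n,x0+8*vx,y0+8*vy)
        N=np.cross(d1,d2);N/=np.linalg.norm(N)
        # sign: N toward front
        if N@(loc2w(b0,legpt(sg,.04,.04,.064))[0]-loc2w(b0,legpt(sg,.04,.018,.064))[0])<0:N=-N
        obs.append((n,f,sg,o,N)); print(f,sg,len(pts),'rms px',res.std())
def fun(b,sel=None):
    out=[]
    for n,f,sg,o,N in obs:
        if sel and n!=sel: continue
        for a in(.015,.07): out.append((o-loc2w(b,legpt(sg,a,.018,.064))[0])@N-.006)
    return np.array(out)*1000
for sel in(None,"scene","top"):
    r=least_squares(fun,b0,x_scale=[.01,.01,.1],args=(sel,)); print(sel,r.x[:2],np.degrees(r.x[2]),r.fun.round(1))
    if sel is None: np.save("b.npy",r.x)
E
python3 m.py
```

```text
scene0 1 [92. 54. 46. 44. 46. 44. 34. 26. 27. 30.]
scene0 1 21 rms px 0.24053650797154275
scene5 1 [ 91.  52.  42.  42.  55.  98. 138. 146. 142. 139.]
scene5 1 23 rms px 0.07842078264905032
scene5 -1 [ 73.  49.  45.  47.  57.  96. 130. 140. 145. 147.]
scene5 -1 23 rms px 0.09570059582091454
s8 1 [ 91.  53.  43.  42.  55.  97. 137. 145. 141. 137.]
s8 1 23 rms px 0.08070720924578746
s8 -1 [ 71.  50.  44.  47.  57.  95. 129. 139. 143. 144.]
s8 -1 23 rms px 0.09154425662915139
top0 1 [ 32.  27.  22.  30.  54.  89. 105. 106. 104. 103.]
top0 1 23 rms px 0.06385800556498429
top0 -1 [ 27.  25.  30.  51.  85. 109. 112. 110. 108. 106.]
top0 -1 23 rms px 0.05069478609646784
top5 1 [ 32.  27.  22.  30.  54.  89. 105. 106. 104. 103.]
top5 1 23 rms px 0.061533785823272784
top5 -1 [ 28.  25.  30.  51.  85. 109. 112. 110. 109. 106.]
top5 -1 23 rms px 0.056763547660375134
None [0.6448 0.0361] 9.059776551880203 [ 0.2  0.   0.1  0.   1.3  1.   0.1  0.   1.   1.   0.  -0.3 -0.8 -1.1 -0.  -0.2 -0.8 -1.1]
scene [0.6444 0.0344] 9.038216613489396 [ 0.1 -0.   0.  -0.1  0.2 -0.1  0.  -0.  -0.1 -0.1]
top [0.6452 0.0373] 9.09454832770924 [ 0.2 -0.1  0.1 -0.1  0.1 -0.1  0.1 -0.1]
```

```bash
cat >> br.py <<'E'
LT=.1067
b=np.load("b.npy")
def scanR(th=41):
    t=np.radians(th);ox=np.array([np.cos(b[2]),np.sin(b[2]),0]);oy=np.array([-ox[1],ox[0],0])
    z=np.sin(t)*ox-np.cos(t)*np.array([0,0,1.]); y=-oy; return np.c_[np.cross(y,z),y,z],ox
def tipplan(tip,R,**k):
    o=ctrl.get_obs();R0=Rn.from_rotvec(o['tool_rot']).as_matrix(); print('tip now',o['tool_pos']+R0[:,2]*LT,'want',np.array(tip))
    plan(np.array(tip)-R[:,2]*LT,R,**k)
def path(s): # s from 0 at 73mm on ear leg to 146
    a=.073-s
    return loc2w(b,legpt(1 if a>=0 else -1,abs(a),.0075,.0155))[0]
E
python3 - <<'E'
from br import *
print(seam(b)); print('ear pred',proj("scene",loc2w(b,legpt(1,.103,-.0,.02))),proj("top",loc2w(b,legpt(1,.103,-.01,.02))))
R,ox=scanR(); print(R)
pre=path(0)-.07*ox+[0,0,.06]
tipplan(pre,R)
E
```

```text
[[ 0.6502  0.1036  0.0155]
 [ 0.6464  0.0839  0.0155]
 [ 0.6426  0.0643  0.0155]
 [ 0.6388  0.0447  0.0155]
 [ 0.6418  0.0261  0.0155]
 [ 0.6515  0.0086  0.0155]
 [ 0.6612 -0.0089  0.0155]
 [ 0.6709 -0.0263  0.0155]]
ear pred [[247.5149 273.5673]] [[246.9969 174.5844]]
[[ 0.7453  0.1575  0.6479]
 [ 0.1188 -0.9875  0.1033]
 [ 0.6561 -0.     -0.7547]]
tip now [0.475  0.3003 0.1304] want [0.5816 0.0955 0.0755]
t 10.03 p [0.4744 0.3007 0.2371] err cm [  3.81 -21.62  -8.11] ang [ 0.015  0.711 -0.028] F [-0.4 -0.6 -1.5] open 0.0185 rows 5
{"tx":0.20,"ty":4.38,"tz":1.64,"wx":0.003,"wy":0.142,"wz":-0.006}
{"tx":-0.06,"ty":4.38,"tz":1.64,"wx":0.003,"wy":0.142,"wz":-0.006}
{"tx":-0.32,"ty":4.39,"tz":1.60,"wx":0.003,"wy":0.142,"wz":-0.006}
{"tx":-0.56,"ty":4.39,"tz":1.52,"wx":0.003,"wy":0.142,"wz":-0.006}
{"tx":-0.79,"ty":4.39,"tz":1.41,"wx":0.003,"wy":0.142,"wz":-0.006}
```

Request:
send_rows([
  {"tx":0,"ty":2.5,"tz":0,"wx":0,"wy":0.08,"wz":0,"jaw":1},
  {"tx":0,"ty":3.5,"tz":0.5,"wx":0,"wy":0.11,"wz":0,"jaw":1},
  {"tx":0,"ty":3.5,"tz":1.2,"wx":0,"wy":0.11,"wz":0,"jaw":1},
  {"tx":-0.3,"ty":3.5,"tz":1.5,"wx":0,"wy":0.11,"wz":0,"jaw":1},
  {"tx":-0.5,"ty":3.5,"tz":1.5,"wx":0,"wy":0.11,"wz":0,"jaw":1},
])

```text
t: 10.65
tool_pos: [0.4996, 0.1345, 0.1813]
tool_rot: [-2.999, -0.202, -0.814]
contact_force: [0.6, -0.7, -1.6]
opening: 0.0187
```

```bash
python3 - <<'E'
from br import *
R,ox=scanR(); pre=path(0)-.07*ox+[0,0,.05]
tipplan(pre,R,total=4)
E
```

```text
tip now [0.5531 0.1409 0.0892] want [0.5816 0.0955 0.0655]
t 10.65 p [0.4996 0.1345 0.1813] err cm [ 1.29 -5.   -3.53] ang [ 0.021  0.186 -0.017] F [ 0.6 -0.7 -1.6] open 0.0187 rows 4
{"tx":-0.32,"ty":1.28,"tz":0.85,"wx":0.005,"wy":0.047,"wz":-0.004}
{"tx":-0.36,"ty":1.28,"tz":0.82,"wx":0.005,"wy":0.047,"wz":-0.004}
{"tx":-0.40,"ty":1.28,"tz":0.80,"wx":0.005,"wy":0.047,"wz":-0.004}
{"tx":-0.45,"ty":1.28,"tz":0.77,"wx":0.005,"wy":0.047,"wz":-0.004}
```

Request:
send_rows([
  {"tx":-0.3,"ty":1.3,"tz":0.8,"wx":0.005,"wy":0.047,"wz":-0.005,"jaw":1},
  {"tx":-0.3,"ty":1.3,"tz":0.8,"wx":0.005,"wy":0.047,"wz":-0.005,"jaw":1},
  {"tx":-0.4,"ty":1.3,"tz":0.8,"wx":0.005,"wy":0.047,"wz":-0.005,"jaw":1},
  {"tx":-0.4,"ty":1.0,"tz":0.7,"wx":0.005,"wy":0.04,"wz":0,"jaw":1},
  {"tx":0,"ty":0,"tz":0,"wx":0,"wy":0,"wz":0,"jaw":1},
])

```text
t: 11.28
tool_pos: [0.5022, 0.0824, 0.1294]
tool_rot: [-2.897, -0.219, -1.041]
contact_force: [-0.3, -1.1, -1.3]
opening: 0.0187
```

```bash
python3 - <<'E'
from br import *
R,ox=scanR(); 
tipplan(path(0)-.04*ox+[0,0,.006],R,total=4)
o=ctrl.get_obs();Q=Rn.from_rotvec(o['tool_rot']).as_matrix();p=o['tool_pos']
im=ctrl.get_image("scene")[:,:,::-1].copy()
print(proj("scene",[p+Q[:,2]*LT, p+Q[:,2]*.0287]))
g=np.clip(255*(im[180:300,190:330]/255.)**.5,0,255).astype('uint8'); cv2.imwrite("pics/s9.png",cv2.resize(g,None,fx=5,fy=5,interpolation=0))
E
```

```text
tip now [0.5693 0.0931 0.0472] want [0.6113 0.1002 0.0215]
t 11.28 p [0.5022 0.0824 0.1294] err cm [ 3.99  0.68 -2.74] ang [ 0.001  0.025 -0.007] F [-0.3 -1.1 -1.3] open 0.0187 rows 4
{"tx":0.34,"ty":-0.01,"tz":1.17,"wx":0.000,"wy":0.006,"wz":-0.002}
{"tx":0.34,"ty":-0.01,"tz":1.17,"wx":0.000,"wy":0.006,"wz":-0.002}
{"tx":0.33,"ty":-0.01,"tz":1.18,"wx":0.000,"wy":0.006,"wz":-0.002}
{"tx":0.32,"ty":-0.01,"tz":1.18,"wx":0.000,"wy":0.006,"wz":-0.002}
[[273.7566 236.002 ]
 [290.6819 210.9385]]
```

View pics/s9.png

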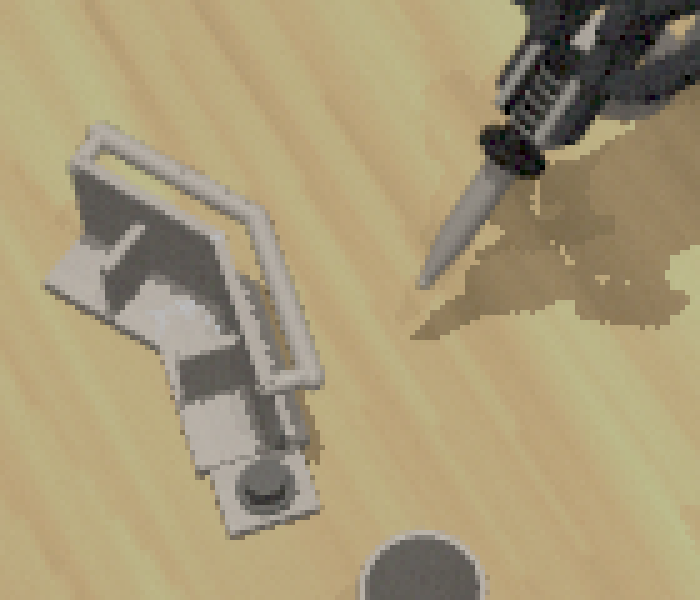

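```bash
python3 - <<'E'
from br import *
im=ctrl.get_image("scene")[:,:,::-1].copy(); cv2.imwrite("pics/s10.png",im)
o=ctrl.get_obs();Q=Rn.from_rotvec(o['tool_rot']).as_matrix();p=o['tool_pos']
tip=p+Q[:,2]*LT; sh=p+Q[:,2]*(.0287+.030); 
S=cv2.GaussianBlur(cv2.cvtColor(im,cv2.COLOR_BGR2HSV)[...,1].astype(np.float32),(0,0),.6)
a,c=proj("scene",[tip,sh]); d=(a-c)/np.linalg.norm(a-c); nrm=np.array([-d[1],d[0]])
samp=lambda xy:cv2.remap(S,xy[:,0].astype(np.float32)[None],xy[:,1].astype(np.float32)[None],1)[0]
cent=[]
for f in np.linspace(0,1,9):
    m=c+(a-c)*f; r=np.arange(-8,8,.05); v=samp(m+r[:,None]*nrm); th=(v.min()+np.median(v))/2+0
    k=np.where(v<th)[0]; i=np.argmin(abs(r[k])) ; lo=r[k[0]];hi=r[k[-1]]; cent.append((lo+hi)/2); print(f.round(2),lo.round(2),hi.round(2),v.min().round())
r=np.arange(-4,6,.5); print('along',r, samp(a+nrm*cent[-1]+r[:,None]*d).round())
e=proj("scene",[tip+.004*Q[:,2]])[0]; print('pred end at',(e-a)@d, 'nrm',nrm,'px/mm',np.linalg.norm(proj("scene",[tip+[0,0.01,0]])[0]-a)/10)
# effect of 1mm tool x / tool y along nrm
for k in(0,1): print('tool axis',k,(proj("scene",[tip+.001*Q[:,k]])[0]-a)@np.c_[d,nrm])
E
```

```text
0.0 -3.85 2.15 43.0
0.12 -3.8 2.15 43.0
0.25 -3.75 2.15 46.0
0.38 -3.8 2.2 44.0
0.5 -3.5 1.95 46.0
0.62 -3.15 1.65 45.0
0.75 -2.6 1.3 45.0
0.88 -2.15 0.85 48.0
1.0 -1.8 0.55 76.0
along [-4.  -3.5 -3.  -2.5 -2.  -1.5 -1.  -0.5  0.   0.5  1.   1.5  2.   2.5  3.   3.5  4.   4.5  5.   5.5] [ 45.  48.  49.  49.  49.  51.  56.  59.  77. 101. 122. 136. 144. 146. 146. 146. 147. 147. 147. 147.]
pred end at 1.5114385628379572 nrm [-0.8281 -0.5606] px/mm 0.37795205838312695
tool axis 0 [0.1664 0.1927]
tool axis 1 [-0.0862  0.3748]
```

```bash
python3 - <<'E'
from br import *
im=ctrl.get_image("top")[:,:,::-1].copy(); cv2.imwrite("pics/t10.png",im)
o=ctrl.get_obs();Q=Rn.from_rotvec(o['tool_rot']).as_matrix();p=o['tool_pos']
a=proj("top",[p+Q[:,2]*LT,p+Q[:,2]*(.0287+.03)]);print(a)
x,y=int(a[0,0])-40,int(a[0,1])-25;print(x,y)
g=np.clip(255*(im[y:y+60,x:x+80]/255.)**.5,0,255).astype('uint8'); cv2.imwrite("pics/t10c.png",cv2.resize(g,None,fx=10,fy=10,interpolation=0))
E
```

```text
[[262.5191 207.4484]
 [264.0677 216.8166]]
222 182
```

View pics/t10c.png

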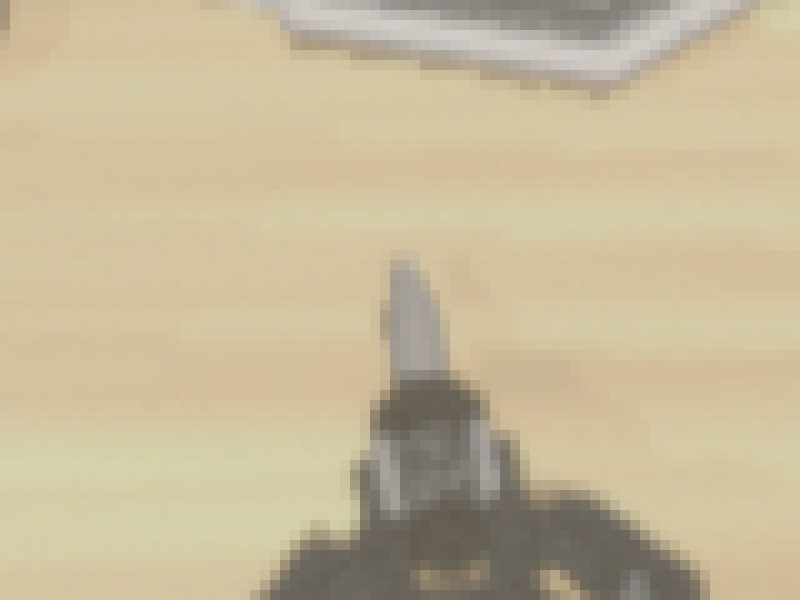

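Both views show the real tip about 1.5–2 mm off nominal, along tool −x and −y. I'll fold that into the tip model and approach the seam.

```bash
cat >> br.py <<'E'
OFF=np.array([-.002,-.0015,LT])
def tipplan(tip,R,**k):
    o=ctrl.get_obs();R0=Rn.from_rotvec(o['tool_rot']).as_matrix(); print('tip now',o['tool_pos']+R0@OFF,'want',np.array(tip))
    plan(np.array(tip)-R@OFF,R,**k)
E
python3 - <<'E'
from br import *
R,ox=scanR(); 
tipplan(path(0)-.035*ox+[0,0,.006],R,total=4)
E
```

```text
tip now [0.5702 0.0952 0.05  ] want [0.6162 0.101  0.0215]
t 11.43 p [0.5044 0.0833 0.1331] err cm [ 4.44  0.55 -2.98] ang [ 0.001  0.02  -0.005] F [ 0.3  0.2 -0.2] open 0.0189 rows 4
{"tx":0.38,"ty":0.04,"tz":1.29,"wx":0.000,"wy":0.005,"wz":-0.001}
{"tx":0.37,"ty":0.04,"tz":1.29,"wx":0.000,"wy":0.005,"wz":-0.001}
{"tx":0.37,"ty":0.04,"tz":1.29,"wx":0.000,"wy":0.005,"wz":-0.001}
{"tx":0.36,"ty":0.04,"tz":1.29,"wx":0.000,"wy":0.005,"wz":-0.001}
```

Some of those comparisons were taken while the arm was still settling, so I'll repeat the measurement with the pose read before each picture.

Request:
send_rows([
  {"tx":0.4,"ty":0,"tz":0.8,"wx":0,"wy":0.01,"wz":0,"jaw":1},
  {"tx":0.2,"ty":0,"tz":0.4,"wx":0,"wy":0.01,"wz":0,"jaw":1},
  {"tx":0,"ty":0,"tz":0,"wx":0,"wy":0,"wz":0,"jaw":1},
  {"tx":0,"ty":0,"tz":0,"wx":0,"wy":0,"wz":0,"jaw":1},
])

```text
t: 11.92
tool_pos: [0.5186, 0.0867, 0.1293]
tool_rot: [-2.88, -0.225, -1.082]
contact_force: [-0.9, 0.1, -2.1]
opening: 0.0184
```

```bash
python3 - <<'E'
from br import *
for n in("scene","top"):
    o=ctrl.get_obs(); im=ctrl.get_image(n)[:,:,::-1].copy(); cv2.imwrite(f"pics/{n}11.png",im)
    print(o['t'],o['tool_pos'],ctrl.get_obs()['tool_pos'])
    Q=Rn.from_rotvec(o['tool_rot']).as_matrix();p=o['tool_pos']
    tip=p+Q[:,2]*LT; sh=p+Q[:,2]*(LT-.045)
    S=cv2.GaussianBlur(cv2.cvtColor(im,cv2.COLOR_BGR2HSV)[...,1].astype(np.float32),(0,0),.6)
    a,c=proj(n,[tip,sh]); d=(a-c)/np.linalg.norm(a-c); nrm=np.array([-d[1],d[0]])
    samp=lambda xy:cv2.remap(S,xy[:,0].astype(np.float32)[None],xy[:,1].astype(np.float32)[None],1)[0]
    for f in np.linspace(0,1,7):
        m=c+(a-c)*f; r=np.arange(-7,7,.05); v=samp(m+r[:,None]*nrm); th=(v.min()+np.median(v))/2
        k=np.where(v<th)[0]; print(f.round(2),'c',((r[k[0]]+r[k[-1]])/2).round(2),'w',(r[k[-1]]-r[k[0]]).round(2))
    r=np.arange(-3,5,.5); print('along',r, samp(a+nrm*((r[k[0]]+r[k[-1]])/2 if len(k)<0 else 0)+r[:,None]*d).round())
    print('end pred',(proj(n,[tip+.004*Q[:,2]])[0]-a)@d, a)
    for k in(0,1,2): print('tool axis',k,(proj(n,[tip+.001*Q[:,k]])[0]-a)@np.c_[d,nrm])
    x,y=int(a[0])-35,int(a[1])-30
    cv2.imwrite(f"pics/{n}11c.png",cv2.resize(np.clip(255*(im[y:y+50,x:x+70]/255.)**.5,0,255).astype('uint8'),None,fx=10,fy=10,interpolation=0)); print(x,y)
E
```

```text
11.925 [0.5186 0.0867 0.1293] [0.5186 0.0866 0.1294]
0.0 c -0.4 w 5.6
0.17 c -0.53 w 5.65
0.33 c -0.48 w 5.55
0.5 c -0.5 w 5.2
0.67 c -0.4 w 4.4
0.83 c -0.45 w 3.4
1.0 c -0.5 w 2.5
along [-3.  -2.5 -2.  -1.5 -1.  -0.5  0.   0.5  1.   1.5  2.   2.5  3.   3.5  4.   4.5] [ 48.  50.  50.  54.  57.  57.  69.  87. 108. 128. 140. 144. 146. 146. 145. 144.]
end pred 1.5281734861553067 [267.8774 240.404 ]
tool axis 0 [0.1651 0.1928]
tool axis 1 [-0.0849  0.3776]
tool axis 2 [0.3824 0.    ]
232 210
11.975 [0.5186 0.0866 0.1294] [0.5186 0.0866 0.1294]
0.0 c -0.78 w 4.55
0.17 c -0.83 w 4.55
0.33 c -0.83 w 4.35
0.5 c -0.83 w 3.85
0.67 c -0.73 w 3.25
0.83 c -0.7 w 2.8
1.0 c -0.73 w 2.25
along [-3.  -2.5 -2.  -1.5 -1.  -0.5  0.   0.5  1.   1.5  2.   2.5  3.   3.5  4.   4.5] [ 51.  54.  56.  60.  63.  68.  76.  85.  97. 104. 110. 113. 115. 115. 115. 114.]
end pred 0.7821211253050119 [261.1193 202.0781]
tool axis 0 [ 0.2816 -0.0074]
tool axis 1 [0.0059 0.343 ]
tool axis 2 [0.1958 0.    ]
226 172
```

View pics/top11c.png

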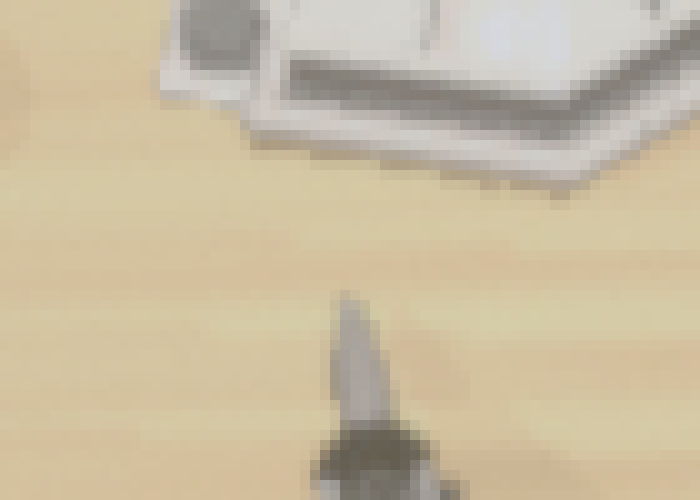

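View pics/scene11c.png

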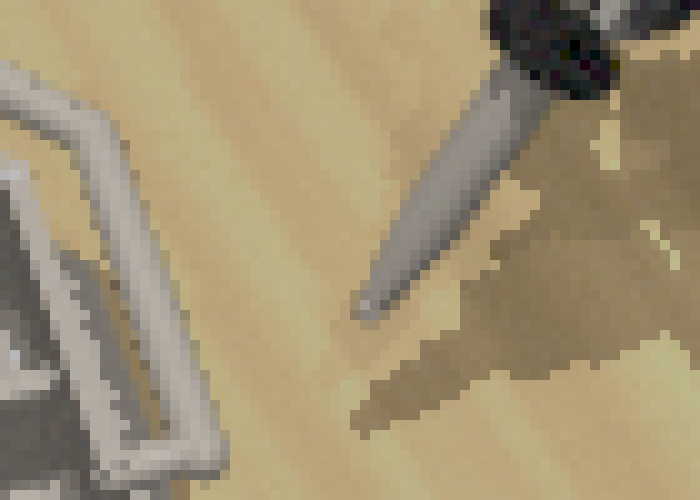

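```bash
sed -i 's/^OFF=.*/OFF=np.array([-.0008,-.0015,LT])/' br.py
python3 - <<'E'
from br import *
R,ox=scanR(); 
tipplan(path(0)-.02*ox+[0,0,.004],R,total=5)
E
```

```text
tip now [0.5871 0.0991 0.0486] want [0.631  0.1034 0.0195]
t 12.03 p [0.5186 0.0866 0.1294] err cm [ 4.42  0.44 -2.88] ang [-0.    -0.004 -0.003] F [ 0.1 -0.5 -1. ] open 0.0189 rows 5
{"tx":0.29,"ty":0.05,"tz":1.02,"wx":-0.000,"wy":-0.001,"wz":-0.001}
{"tx":0.29,"ty":0.05,"tz":1.02,"wx":-0.000,"wy":-0.001,"wz":-0.001}
{"tx":0.29,"ty":0.05,"tz":1.02,"wx":-0.000,"wy":-0.001,"wz":-0.001}
{"tx":0.29,"ty":0.05,"tz":1.02,"wx":-0.000,"wy":-0.001,"wz":-0.001}
{"tx":0.29,"ty":0.05,"tz":1.02,"wx":-0.000,"wy":-0.001,"wz":-0.001}
```

Request:
send_rows([
  {"tx":0.3,"ty":0,"tz":1.0,"wx":0,"wy":0,"wz":0,"jaw":1},
  {"tx":0.3,"ty":0,"tz":1.0,"wx":0,"wy":0,"wz":0,"jaw":1},
  {"tx":0.3,"ty":0,"tz":1.0,"wx":0,"wy":0,"wz":0,"jaw":1},
  {"tx":0.2,"ty":0,"tz":0.7,"wx":0,"wy":0,"wz":0,"jaw":1},
  {"tx":0.1,"ty":0,"tz":0.3,"wx":0,"wy":0,"wz":0,"jaw":1},
])

```text
t: 12.65
tool_pos: [0.5549, 0.0921, 0.1079]
tool_rot: [-2.879, -0.224, -1.086]
contact_force: [0.2, 0.1, -1.0]
opening: 0.0181
```

```bash
python3 - <<'E'
from br import *
R,ox=scanR(); 
tipplan(path(0),R,total=5)
E
```

```text
tip now [0.6237 0.1046 0.0273] want [0.6508 0.1065 0.0155]
t 12.65 p [0.5549 0.0921 0.1079] err cm [ 2.75  0.2  -1.14] ang [ 0.    -0.006 -0.003] F [ 0.2  0.1 -1. ] open 0.0181 rows 5
{"tx":0.26,"ty":0.05,"tz":0.53,"wx":0.000,"wy":-0.001,"wz":-0.001}
{"tx":0.26,"ty":0.05,"tz":0.53,"wx":0.000,"wy":-0.001,"wz":-0.001}
{"tx":0.26,"ty":0.05,"tz":0.53,"wx":0.000,"wy":-0.001,"wz":-0.001}
{"tx":0.26,"ty":0.05,"tz":0.53,"wx":0.000,"wy":-0.001,"wz":-0.001}
{"tx":0.26,"ty":0.05,"tz":0.53,"wx":0.000,"wy":-0.001,"wz":-0.001}
```

Request:
send_rows([
  {"tx":0.2,"ty":0,"tz":0.5,"wx":0,"wy":0,"wz":0,"jaw":1},
  {"tx":0.2,"ty":0,"tz":0.5,"wx":0,"wy":0,"wz":0,"jaw":1},
  {"tx":0.2,"ty":0.1,"tz":0.4,"wx":0,"wy":0,"wz":0,"jaw":1},
  {"tx":0.2,"ty":0.1,"tz":0.4,"wx":0,"wy":0,"wz":0,"jaw":1},
  {"tx":0.1,"ty":0,"tz":0.2,"wx":0,"wy":0,"wz":0,"jaw":1},
])

```text
t: 13.28
tool_pos: [0.5764, 0.0933, 0.0988]
tool_rot: [-2.878, -0.224, -1.087]
contact_force: [0.4, 0.6, -1.6]
opening: 0.0187
```

```bash
python3 - <<'E'
from br import *
R,ox=scanR(); 
tipplan(path(0),R,total=2)
im=ctrl.get_image("scene")[:,:,::-1]
cv2.imwrite(f"pics/s12.png",cv2.resize(np.clip(255*(im[180:290,190:310]/255.)**.5,0,255).astype('uint8'),None,fx=5,fy=5,interpolation=0))
im=ctrl.get_image("top")[:,:,::-1]
cv2.imwrite(f"pics/t12.png",cv2.resize(np.clip(255*(im[150:220,230:320]/255.)**.5,0,255).astype('uint8'),None,fx=8,fy=8,interpolation=0))
E
```

```text
tip now [0.6452 0.1057 0.0182] want [0.6508 0.1065 0.0155]
t 13.28 p [0.5764 0.0933 0.0988] err cm [ 0.61  0.08 -0.22] ang [ 0.    -0.007 -0.002] F [ 0.4  0.6 -1.6] open 0.0187 rows 2
{"tx":0.16,"ty":0.01,"tz":0.29,"wx":0.000,"wy":-0.003,"wz":-0.001}
{"tx":0.16,"ty":0.01,"tz":0.29,"wx":0.000,"wy":-0.003,"wz":-0.001}
```

View pics/s12.png

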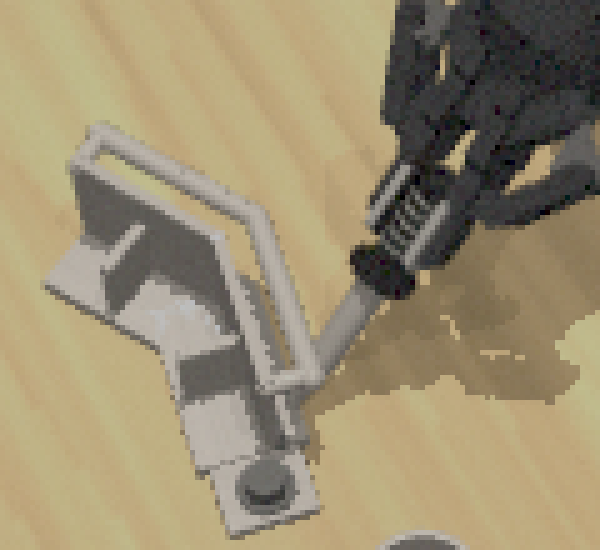

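View pics/t12.png

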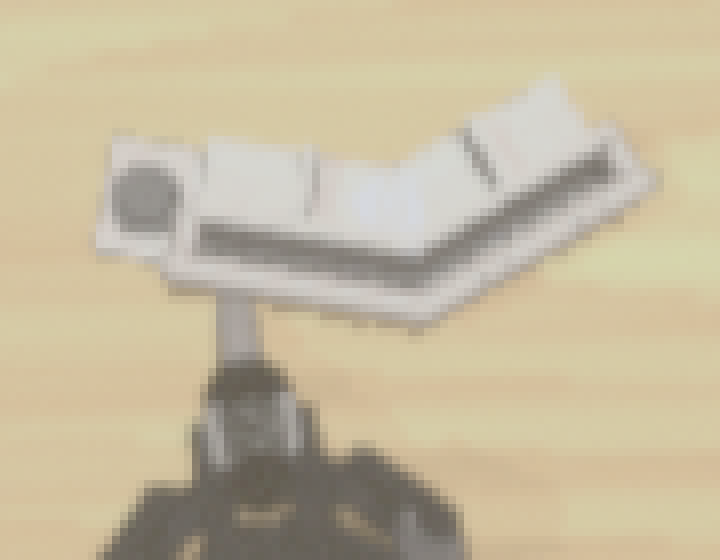

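The probe goes in under the bar near the ear end: the shank is at about (345,345) in the scene crop and (240,310) in the top crop. I'll make the final step into the corner, starting slightly before seam_0.

Request:
send_rows([
  {"tx":0.2,"ty":-0.1,"tz":0.3,"wx":0,"wy":0,"wz":0,"jaw":1},
  {"tx":0.1,"ty":-0.1,"tz":0.2,"wx":0,"wy":0,"wz":0,"jaw":1},
  {"tx":0,"ty":0,"tz":0,"wx":0,"wy":0,"wz":0,"jaw":1},
])

```text
t: 13.75
tool_pos: [0.5817, 0.0964, 0.097]
tool_rot: [-2.878, -0.224, -1.087]
contact_force: [0.5, -0.5, -1.0]
opening: 0.0186
```

```bash
cat > sc.py <<'E'
from br import *
import sys
def loc(): # tip in leg coordinates
    o=ctrl.get_obs();Q=Rn.from_rotvec(o['tool_rot']).as_matrix();t=o['tool_pos']+Q@OFF
    c,s=np.cos(b[2]),np.sin(b[2]);d=t[:2]-b[:2];x,y=c*d[0]+s*d[1],-s*d[0]+c*d[1]
    for sg in(1,-1):
        al=x*s20+sg*y*c20; fr=-(x*c20-sg*y*s20); 
        print('leg',sg,'along mm',round((al+fr*np.tan(np.radians(20)))*1000,1),'front',round(fr*1000,1),'z',round(t[2]*1000,1))
R,ox=scanR(); loc(); s=float(sys.argv[1])/1000; n=int(sys.argv[2])
tipplan(path(s),R,total=n)
E
python3 sc.py 0 1
```

```text
leg 1 along mm 75.5 front 8.1 z 16.4
leg -1 along mm -75.5 front -40.4 z 16.4
tip now [0.6506 0.1089 0.0164] want [0.6508 0.1065 0.0155]
t 13.75 p [0.5817 0.0964 0.097 ] err cm [ 0.07 -0.23 -0.04] ang [ 0.    -0.007 -0.002] F [ 0.5 -0.5 -1. ] open 0.0186 rows 1
{"tx":-0.00,"ty":0.24,"tz":0.05,"wx":0.000,"wy":-0.007,"wz":-0.002}
```

```bash
python3 sc.py 15 5
```

```text
leg 1 along mm 75.5 front 8.1 z 16.4
leg -1 along mm -75.5 front -40.4 z 16.4
tip now [0.6506 0.1089 0.0164] want [0.6479 0.0918 0.0155]
t 13.75 p [0.5817 0.0964 0.097 ] err cm [-0.21 -1.7  -0.04] ang [ 0.    -0.007 -0.002] F [ 0.5 -0.5 -1. ] open 0.0186 rows 5
{"tx":-0.08,"ty":0.33,"tz":-0.06,"wx":0.000,"wy":-0.001,"wz":-0.000}
{"tx":-0.08,"ty":0.33,"tz":-0.06,"wx":0.000,"wy":-0.001,"wz":-0.000}
{"tx":-0.08,"ty":0.33,"tz":-0.06,"wx":0.000,"wy":-0.001,"wz":-0.000}
{"tx":-0.08,"ty":0.33,"tz":-0.06,"wx":0.000,"wy":-0.001,"wz":-0.000}
{"tx":-0.08,"ty":0.33,"tz":-0.06,"wx":0.000,"wy":-0.001,"wz":-0.000}
```

Request:
send_rows([
  {"tx":-0.08,"ty":0.35,"tz":-0.06,"wx":0,"wy":0,"wz":0,"jaw":1},
  {"tx":-0.08,"ty":0.35,"tz":-0.06,"wx":0,"wy":0,"wz":0,"jaw":1},
  {"tx":-0.08,"ty":0.35,"tz":-0.06,"wx":0,"wy":0,"wz":0,"jaw":1},
  {"tx":-0.08,"ty":0.35,"tz":-0.06,"wx":0,"wy":0,"wz":0,"jaw":1},
  {"tx":-0.08,"ty":0.35,"tz":-0.06,"wx":0,"wy":0,"wz":0,"jaw":1},
])

```text
t: 14.38
tool_pos: [0.5793, 0.0771, 0.0966]
tool_rot: [-2.878, -0.225, -1.088]
contact_force: [0.6, -0.3, -1.3]
opening: 0.0185
```

```bash
python3 sc.py 35 5
```

```text
leg 1 along mm 55.7 front 6.8 z 16.1
leg -1 along mm -55.7 front -28.9 z 16.1
tip now [0.6482 0.0896 0.0161] want [0.6441 0.0722 0.0155]
t 14.38 p [0.5793 0.0771 0.0966] err cm [-0.35 -1.74 -0.01] ang [ 0.    -0.007 -0.002] F [ 0.6 -0.3 -1.3] open 0.0185 rows 5
{"tx":-0.09,"ty":0.33,"tz":-0.08,"wx":0.000,"wy":-0.001,"wz":-0.000}
{"tx":-0.09,"ty":0.33,"tz":-0.08,"wx":0.000,"wy":-0.001,"wz":-0.000}
{"tx":-0.09,"ty":0.33,"tz":-0.08,"wx":0.000,"wy":-0.001,"wz":-0.000}
{"tx":-0.09,"ty":0.33,"tz":-0.08,"wx":0.000,"wy":-0.001,"wz":-0.000}
{"tx":-0.09,"ty":0.33,"tz":-0.08,"wx":0.000,"wy":-0.001,"wz":-0.000}
```

Request:
send_rows([
  {"tx":-0.09,"ty":0.34,"tz":-0.08,"wx":0,"wy":0,"wz":0,"jaw":1},
  {"tx":-0.09,"ty":0.34,"tz":-0.08,"wx":0,"wy":0,"wz":0,"jaw":1},
  {"tx":-0.09,"ty":0.34,"tz":-0.08,"wx":0,"wy":0,"wz":0,"jaw":1},
  {"tx":-0.09,"ty":0.34,"tz":-0.08,"wx":0,"wy":0,"wz":0,"jaw":1},
  {"tx":-0.09,"ty":0.34,"tz":-0.08,"wx":0,"wy":0,"wz":0,"jaw":1},
])

```text
t: 15.0
tool_pos: [0.5758, 0.058, 0.0967]
tool_rot: [-2.878, -0.225, -1.088]
contact_force: [-0.3, 0.6, -0.4]
opening: 0.0188
```

```bash
python3 sc.py 54 5
```

```text
leg 1 along mm 36.2 front 6.6 z 16.1
leg -1 along mm -36.2 front -16.6 z 16.1
tip now [0.6447 0.0705 0.0161] want [0.6405 0.0535 0.0155]
t 15.0 p [0.5758 0.058  0.0967] err cm [-0.36 -1.69 -0.01] ang [ 0.    -0.007 -0.002] F [-0.3  0.6 -0.4] open 0.0188 rows 5
{"tx":-0.09,"ty":0.32,"tz":-0.08,"wx":0.000,"wy":-0.001,"wz":-0.000}
{"tx":-0.09,"ty":0.32,"tz":-0.08,"wx":0.000,"wy":-0.001,"wz":-0.000}
{"tx":-0.09,"ty":0.32,"tz":-0.08,"wx":0.000,"wy":-0.001,"wz":-0.000}
{"tx":-0.09,"ty":0.32,"tz":-0.08,"wx":0.000,"wy":-0.001,"wz":-0.000}
{"tx":-0.09,"ty":0.32,"tz":-0.08,"wx":0.000,"wy":-0.001,"wz":-0.000}
```

Request:
send_rows([
  {"tx":-0.11,"ty":0.33,"tz":-0.1,"wx":0,"wy":0,"wz":0,"jaw":1},
  {"tx":-0.11,"ty":0.33,"tz":-0.1,"wx":0,"wy":0,"wz":0,"jaw":1},
  {"tx":-0.11,"ty":0.33,"tz":-0.1,"wx":0,"wy":0,"wz":0,"jaw":1},
  {"tx":-0.11,"ty":0.33,"tz":-0.1,"wx":0,"wy":0,"wz":0,"jaw":1},
  {"tx":-0.11,"ty":0.33,"tz":-0.1,"wx":0,"wy":0,"wz":0,"jaw":1},
])

```text
t: 15.62
tool_pos: [0.5707, 0.0393, 0.0968]
tool_rot: [-2.878, -0.225, -1.088]
contact_force: [-0.4, -0.2, -0.8]
opening: 0.0185
```

```bash
python3 sc.py 73 5;python3 sc.py 91.5 5
```

```text
leg 1 along mm 17.3 front 8.1 z 16.2
leg -1 along mm -17.3 front -3.1 z 16.2
tip now [0.6396 0.0518 0.0162] want [0.6369 0.0348 0.0155]
t 15.62 p [0.5707 0.0393 0.0968] err cm [-0.21 -1.69 -0.02] ang [ 0.001 -0.007 -0.002] F [-0.4 -0.2 -0.8] open 0.0185 rows 5
{"tx":-0.07,"ty":0.33,"tz":-0.06,"wx":0.000,"wy":-0.001,"wz":-0.000}
{"tx":-0.07,"ty":0.33,"tz":-0.06,"wx":0.000,"wy":-0.001,"wz":-0.000}
{"tx":-0.07,"ty":0.33,"tz":-0.06,"wx":0.000,"wy":-0.001,"wz":-0.000}
{"tx":-0.07,"ty":0.33,"tz":-0.06,"wx":0.000,"wy":-0.001,"wz":-0.000}
{"tx":-0.07,"ty":0.33,"tz":-0.06,"wx":0.000,"wy":-0.001,"wz":-0.000}
leg 1 along mm 17.3 front 8.1 z 16.2
leg -1 along mm -17.3 front -3.1 z 16.2
tip now [0.6396 0.0518 0.0162] want [0.6459 0.0187 0.0155]
t 15.62 p [0.5707 0.0393 0.0968] err cm [ 0.69 -3.31 -0.02] ang [ 0.001 -0.007 -0.002] F [-0.4 -0.2 -0.8] open 0.0185 rows 5
{"tx":0.02,"ty":0.67,"tz":0.03,"wx":0.000,"wy":-0.001,"wz":-0.000}
{"tx":0.02,"ty":0.67,"tz":0.03,"wx":0.000,"wy":-0.001,"wz":-0.000}
{"tx":0.02,"ty":0.67,"tz":0.03,"wx":0.000,"wy":-0.001,"wz":-0.000}
{"tx":0.02,"ty":0.67,"tz":0.02,"wx":0.000,"wy":-0.001,"wz":-0.000}
{"tx":0.02,"ty":0.67,"tz":0.02,"wx":0.000,"wy":-0.001,"wz":-0.000}
```

Request:
send_rows([
  {"tx":-0.08,"ty":0.34,"tz":-0.07,"wx":0,"wy":0,"wz":0,"jaw":1},
  {"tx":-0.08,"ty":0.34,"tz":-0.07,"wx":0,"wy":0,"wz":0,"jaw":1},
  {"tx":-0.08,"ty":0.34,"tz":-0.07,"wx":0,"wy":0,"wz":0,"jaw":1},
  {"tx":-0.07,"ty":0.34,"tz":-0.06,"wx":0,"wy":0,"wz":0,"jaw":1},
  {"tx":0,"ty":0.33,"tz":0,"wx":0,"wy":0,"wz":0,"jaw":1},
])

```text
t: 16.25
tool_pos: [0.5691, 0.0207, 0.0968]
tool_rot: [-2.878, -0.225, -1.089]
contact_force: [-0.4, -0.3, -1.1]
opening: 0.0186
```

```bash
python3 sc.py 91.5 5
```

```text
leg 1 along mm -2.0 front 6.1 z 16.2
leg -1 along mm 2.0 front 7.4 z 16.2
tip now [0.638  0.0332 0.0162] want [0.6459 0.0187 0.0155]
t 16.25 p [0.5691 0.0207 0.0968] err cm [ 0.85 -1.45 -0.02] ang [ 0.001 -0.008 -0.002] F [-0.4 -0.3 -1.1] open 0.0186 rows 5
{"tx":0.09,"ty":0.31,"tz":0.08,"wx":0.000,"wy":-0.002,"wz":-0.000}
{"tx":0.09,"ty":0.31,"tz":0.08,"wx":0.000,"wy":-0.002,"wz":-0.000}
{"tx":0.09,"ty":0.31,"tz":0.08,"wx":0.000,"wy":-0.002,"wz":-0.000}
{"tx":0.09,"ty":0.31,"tz":0.08,"wx":0.000,"wy":-0.002,"wz":-0.000}
{"tx":0.09,"ty":0.31,"tz":0.08,"wx":0.000,"wy":-0.002,"wz":-0.000}
```

Request:
send_rows([
  {"tx":0.09,"ty":0.33,"tz":0.08,"wx":0,"wy":0,"wz":0,"jaw":1},
  {"tx":0.09,"ty":0.33,"tz":0.08,"wx":0,"wy":0,"wz":0,"jaw":1},
  {"tx":0.09,"ty":0.33,"tz":0.08,"wx":0,"wy":0,"wz":0,"jaw":1},
  {"tx":0.09,"ty":0.33,"tz":0.08,"wx":0,"wy":0,"wz":0,"jaw":1},
  {"tx":0.09,"ty":0.33,"tz":0.08,"wx":0,"wy":0,"wz":0,"jaw":1},
])

```text
t: 16.88
tool_pos: [0.5783, 0.0042, 0.0968]
tool_rot: [-2.878, -0.225, -1.089]
contact_force: [0.8, 0.4, -1.5]
opening: 0.0184
```

```bash
python3 sc.py 111.5 5
```

```text
leg 1 along mm -20.9 front -6.1 z 16.3
leg -1 along mm 20.9 front 7.3 z 16.3
tip now [0.6473 0.0166 0.0163] want [0.6556 0.0012 0.0155]
t 16.88 p [0.5783 0.0042 0.0968] err cm [ 0.9  -1.54 -0.03] ang [ 0.001 -0.008 -0.002] F [ 0.8  0.4 -1.5] open 0.0184 rows 5
{"tx":0.09,"ty":0.33,"tz":0.09,"wx":0.000,"wy":-0.002,"wz":-0.000}
{"tx":0.09,"ty":0.33,"tz":0.09,"wx":0.000,"wy":-0.002,"wz":-0.000}
{"tx":0.09,"ty":0.33,"tz":0.09,"wx":0.000,"wy":-0.002,"wz":-0.000}
{"tx":0.09,"ty":0.33,"tz":0.09,"wx":0.000,"wy":-0.002,"wz":-0.000}
{"tx":0.09,"ty":0.33,"tz":0.09,"wx":0.000,"wy":-0.002,"wz":-0.000}
```

Request:
send_rows([
  {"tx":0.09,"ty":0.33,"tz":0.085,"wx":0,"wy":0,"wz":0,"jaw":1},
  {"tx":0.09,"ty":0.33,"tz":0.085,"wx":0,"wy":0,"wz":0,"jaw":1},
  {"tx":0.09,"ty":0.33,"tz":0.085,"wx":0,"wy":0,"wz":0,"jaw":1},
  {"tx":0.09,"ty":0.33,"tz":0.085,"wx":0,"wy":0,"wz":0,"jaw":1},
  {"tx":0.09,"ty":0.33,"tz":0.085,"wx":0,"wy":0,"wz":0,"jaw":1},
])

```text
t: 17.5
tool_pos: [0.5876, -0.0123, 0.0966]
tool_rot: [-2.879, -0.225, -1.089]
contact_force: [-1.2, 0.5, -1.6]
opening: 0.0187
```

```bash
python3 sc.py 131.5 5
```

```text
leg 1 along mm -39.8 front -18.4 z 16.0
leg -1 along mm 39.8 front 7.2 z 16.0
tip now [0.6566 0.0002 0.016 ] want [ 0.6653 -0.0163  0.0155]
t 17.5 p [ 0.5876 -0.0123  0.0966] err cm [ 0.94 -1.64 -0.  ] ang [ 0.001 -0.008 -0.002] F [-1.2  0.5 -1.6] open 0.0187 rows 5
{"tx":0.10,"ty":0.35,"tz":0.09,"wx":0.000,"wy":-0.002,"wz":-0.000}
{"tx":0.10,"ty":0.35,"tz":0.09,"wx":0.000,"wy":-0.002,"wz":-0.000}
{"tx":0.10,"ty":0.35,"tz":0.09,"wx":0.000,"wy":-0.002,"wz":-0.000}
{"tx":0.10,"ty":0.35,"tz":0.09,"wx":0.000,"wy":-0.002,"wz":-0.000}
{"tx":0.10,"ty":0.35,"tz":0.09,"wx":0.000,"wy":-0.002,"wz":-0.000}
```

Request:
send_rows([
  {"tx":0.09,"ty":0.33,"tz":0.08,"wx":0,"wy":0,"wz":0,"jaw":1},
  {"tx":0.09,"ty":0.33,"tz":0.08,"wx":0,"wy":0,"wz":0,"jaw":1},
  {"tx":0.09,"ty":0.33,"tz":0.08,"wx":0,"wy":0,"wz":0,"jaw":1},
  {"tx":0.09,"ty":0.33,"tz":0.08,"wx":0,"wy":0,"wz":0,"jaw":1},
  {"tx":0.09,"ty":0.33,"tz":0.08,"wx":0,"wy":0,"wz":0,"jaw":1},
])

```text
t: 18.12
tool_pos: [0.5968, -0.0287, 0.0965]
tool_rot: [-2.879, -0.225, -1.089]
contact_force: [0.8, 0.2, -1.3]
opening: 0.0187
```

```bash
python3 sc.py 148 4
```

```text
leg 1 along mm -58.6 front -30.5 z 16.0
leg -1 along mm 58.6 front 7.2 z 16.0
tip now [ 0.6657 -0.0163  0.016 ] want [ 0.6733 -0.0307  0.0155]
t 18.12 p [ 0.5968 -0.0287  0.0965] err cm [ 0.83 -1.44  0.  ] ang [ 0.001 -0.008 -0.002] F [ 0.8  0.2 -1.3] open 0.0187 rows 4
{"tx":0.11,"ty":0.39,"tz":0.10,"wx":0.000,"wy":-0.002,"wz":-0.000}
{"tx":0.11,"ty":0.39,"tz":0.10,"wx":0.000,"wy":-0.002,"wz":-0.000}
{"tx":0.11,"ty":0.39,"tz":0.10,"wx":0.000,"wy":-0.002,"wz":-0.000}
{"tx":0.11,"ty":0.39,"tz":0.10,"wx":0.000,"wy":-0.002,"wz":-0.000}
```

Request:
send_rows([
  {"tx":0.09,"ty":0.33,"tz":0.08,"wx":0,"wy":0,"wz":0,"jaw":1},
  {"tx":0.09,"ty":0.33,"tz":0.08,"wx":0,"wy":0,"wz":0,"jaw":1},
  {"tx":0.09,"ty":0.33,"tz":0.08,"wx":0,"wy":0,"wz":0,"jaw":1},
  {"tx":0.09,"ty":0.33,"tz":0.08,"wx":0,"wy":0,"wz":0,"jaw":1},
  {"tx":0,"ty":0.05,"tz":0,"wx":0,"wy":0,"wz":0,"jaw":1},
])

```text
t: 18.75
tool_pos: [0.6043, -0.0427, 0.0965]
tool_rot: [-2.879, -0.224, -1.089]
contact_force: [-0.9, 0.4, -1.4]
opening: 0.0185
```

```bash
python3 sc.py 148 4; python3 - <<'E'
from br import *
R,ox=scanR(); tipplan(path(.148)-.05*ox+[0,0,.012],R,total=5)
E
```

```text
leg 1 along mm -74.6 front -40.6 z 16.0
leg -1 along mm 74.6 front 7.4 z 16.0
tip now [ 0.6733 -0.0303  0.016 ] want [ 0.6733 -0.0307  0.0155]
t 18.75 p [ 0.6043 -0.0427  0.0965] err cm [ 0.07 -0.04  0.  ] ang [ 0.001 -0.008 -0.002] F [-0.9  0.4 -1.4] open 0.0185 rows 4
{"tx":0.01,"ty":0.01,"tz":0.01,"wx":0.000,"wy":-0.002,"wz":-0.001}
{"tx":0.01,"ty":0.01,"tz":0.01,"wx":0.000,"wy":-0.002,"wz":-0.001}
{"tx":0.01,"ty":0.01,"tz":0.01,"wx":0.000,"wy":-0.002,"wz":-0.001}
{"tx":0.01,"ty":0.01,"tz":0.01,"wx":0.000,"wy":-0.002,"wz":-0.001}
tip now [ 0.6733 -0.0303  0.016 ] want [ 0.624  -0.0386  0.0275]
t 18.75 p [ 0.6043 -0.0427  0.0965] err cm [-4.87 -0.83  1.2 ] ang [ 0.001 -0.008 -0.002] F [-0.9  0.4 -1.4] open 0.0185 rows 5
{"tx":-0.58,"ty":0.01,"tz":-0.83,"wx":0.000,"wy":-0.002,"wz":-0.000}
{"tx":-0.58,"ty":0.01,"tz":-0.83,"wx":0.000,"wy":-0.002,"wz":-0.000}
{"tx":-0.58,"ty":0.01,"tz":-0.83,"wx":0.000,"wy":-0.002,"wz":-0.000}
{"tx":-0.58,"ty":0.01,"tz":-0.83,"wx":0.000,"wy":-0.002,"wz":-0.000}
{"tx":-0.59,"ty":0.01,"tz":-0.83,"wx":0.000,"wy":-0.002,"wz":-0.000}
```

The pass is complete with no contact force. Now I'll back out from under the bar.

Request:
send_rows([
  {"tx":-0.5,"ty":0,"tz":-0.6,"wx":0,"wy":0,"wz":0,"jaw":1},
  {"tx":-0.8,"ty":0,"tz":-1.1,"wx":0,"wy":0,"wz":0,"jaw":1},
  {"tx":-1.0,"ty":0,"tz":-1.5,"wx":0,"wy":0,"wz":0,"jaw":1},
  {"tx":-1.0,"ty":0,"tz":-2.0,"wx":0,"wy":0,"wz":0,"jaw":1},
  {"tx":0,"ty":0,"tz":-3.0,"wx":0,"wy":0,"wz":0,"jaw":1},
])

```text
t: 19.38
tool_pos: [0.5216, -0.054, 0.1338]
tool_rot: [-2.879, -0.226, -1.08]
contact_force: [-1.0, -0.6, -0.1]
opening: 0.0189
```

```bash
python3 - <<'E'
from br import *
plan([.4755,.301,.25],down(-82),n=5,total=9)
E
```

```text
t 19.38 p [ 0.5216 -0.054   0.1338] err cm [-4.61 35.5  11.62] ang [-0.01  -0.718  0.016] F [-1.  -0.6 -0.1] open 0.0189 rows 9
{"tx":0.93,"ty":-3.98,"tz":-0.89,"wx":-0.001,"wy":-0.080,"wz":0.002}
{"tx":0.85,"ty":-3.98,"tz":-0.96,"wx":-0.001,"wy":-0.080,"wz":0.002}
{"tx":0.76,"ty":-3.98,"tz":-1.03,"wx":-0.001,"wy":-0.080,"wz":0.002}
{"tx":0.67,"ty":-3.98,"tz":-1.09,"wx":-0.001,"wy":-0.080,"wz":0.002}
{"tx":0.57,"ty":-3.98,"tz":-1.15,"wx":-0.001,"wy":-0.080,"wz":0.002}
```

Request:
send_rows([
  {"tx":0.8,"ty":-2.0,"tz":-3.0,"wx":0,"wy":-0.08,"wz":0,"jaw":1},
  {"tx":0.7,"ty":-3.5,"tz":-2.5,"wx":0,"wy":-0.08,"wz":0,"jaw":1},
  {"tx":0.7,"ty":-4.0,"tz":-2.0,"wx":0,"wy":-0.09,"wz":0,"jaw":1},
  {"tx":0.6,"ty":-4.0,"tz":-1.5,"wx":0,"wy":-0.09,"wz":0,"jaw":1},
  {"tx":0.6,"ty":-4.0,"tz":-1.5,"wx":0,"wy":-0.09,"wz":0,"jaw":1},
])

```text
t: 20.0
tool_pos: [0.4605, 0.1151, 0.2423]
tool_rot: [-3.082, -0.224, -0.431]
contact_force: [0.6, 0.7, -1.1]
opening: 0.0188
```

```bash
python3 - <<'E'
from br import *
plan([.4755,.301,.25],down(-82),n=5,total=5)
E
```

```text
t 20.0 p [0.4605 0.1151 0.2423] err cm [ 1.5  18.59  0.77] ang [-0.003 -0.278  0.005] F [ 0.6  0.7 -1.1] open 0.0188 rows 5
{"tx":0.84,"ty":-3.64,"tz":0.09,"wx":-0.001,"wy":-0.056,"wz":0.001}
{"tx":0.84,"ty":-3.64,"tz":0.04,"wx":-0.001,"wy":-0.056,"wz":0.001}
{"tx":0.84,"ty":-3.64,"tz":-0.01,"wx":-0.001,"wy":-0.056,"wz":0.001}
{"tx":0.84,"ty":-3.64,"tz":-0.06,"wx":-0.001,"wy":-0.056,"wz":0.001}
{"tx":0.83,"ty":-3.64,"tz":-0.11,"wx":-0.001,"wy":-0.056,"wz":0.001}
```

Request:
send_rows([
  {"tx":0.8,"ty":-4.0,"tz":0,"wx":0,"wy":-0.07,"wz":0,"jaw":1},
  {"tx":0.8,"ty":-4.5,"tz":0,"wx":0,"wy":-0.07,"wz":0,"jaw":1},
  {"tx":0.8,"ty":-4.5,"tz":0,"wx":0,"wy":-0.07,"wz":0,"jaw":1},
  {"tx":0.6,"ty":-3.0,"tz":0,"wx":0,"wy":-0.05,"wz":0,"jaw":1},
  {"tx":0,"ty":0,"tz":0,"wx":0,"wy":0,"wz":0,"jaw":1},
])

```text
t: 20.62
tool_pos: [0.465, 0.2857, 0.2518]
tool_rot: [-3.129, -0.236, -0.025]
contact_force: [0.2, -0.0, -1.5]
opening: 0.019
```

```bash
python3 - <<'E'
from br import *
plan([.4755,.301,.235],down(-82),n=5,total=2)
E
```

```text
t 20.62 p [0.465  0.2857 0.2518] err cm [ 1.05  1.53 -1.68] ang [-0.002 -0.016  0.011] F [ 0.2 -0.  -1.5] open 0.019 rows 2
{"tx":0.62,"ty":-0.68,"tz":0.85,"wx":-0.001,"wy":-0.008,"wz":0.005}
{"tx":0.62,"ty":-0.68,"tz":0.84,"wx":-0.001,"wy":-0.008,"wz":0.005}
```

```bash
cat >> br.py <<'E'
RG=Rn.from_rotvec([3.133,.2,.014]).as_matrix()
E
python3 - <<'E'
from br import *
plan([.4767,.3011,.232],RG,n=5,total=3)
E
```

```text
t 20.62 p [0.465  0.2857 0.2518] err cm [ 1.17  1.54 -1.98] ang [-0.005 -0.008  0.023] F [ 0.2 -0.  -1.5] open 0.019 rows 3
{"tx":0.45,"ty":-0.45,"tz":0.67,"wx":-0.002,"wy":-0.003,"wz":0.008}
{"tx":0.45,"ty":-0.45,"tz":0.67,"wx":-0.002,"wy":-0.003,"wz":0.008}
{"tx":0.45,"ty":-0.46,"tz":0.66,"wx":-0.002,"wy":-0.003,"wz":0.008}
```

Request:
send_rows([
  {"tx":0.5,"ty":-0.5,"tz":0.7,"wx":0,"wy":-0.003,"wz":0.008,"jaw":1},
  {"tx":0.4,"ty":-0.4,"tz":0.6,"wx":0,"wy":-0.003,"wz":0.008,"jaw":1},
  {"tx":0.3,"ty":-0.3,"tz":0.3,"wx":0,"wy":0,"wz":0,"jaw":1},
  {"tx":0,"ty":0,"tz":0,"wx":0,"wy":0,"wz":0,"jaw":1},
])

```text
t: 21.12
tool_pos: [0.4753, 0.2974, 0.2341]
tool_rot: [-3.132, -0.204, -0.015]
contact_force: [-0.6, -0.5, -0.9]
opening: 0.0186
```

```bash
python3 - <<'E'
from br import *
plan([.4767,.3011,.222],RG,n=5,total=2)
E
```

```text
t 21.12 p [0.4753 0.2974 0.2341] err cm [ 0.14  0.37 -1.21] ang [-0.005 -0.001  0.003] F [-0.6 -0.5 -0.9] open 0.0186 rows 2
{"tx":0.09,"ty":-0.17,"tz":0.61,"wx":-0.002,"wy":-0.001,"wz":0.001}
{"tx":0.09,"ty":-0.17,"tz":0.61,"wx":-0.002,"wy":-0.001,"wz":0.001}
```

Request:
send_rows([
  {"tx":0.1,"ty":-0.2,"tz":0.5,"wx":0,"wy":0,"wz":0,"jaw":1},
  {"tx":0.1,"ty":-0.2,"tz":0.4,"wx":0,"wy":0,"wz":0,"jaw":1},
  {"tx":0,"ty":0,"tz":0,"wx":0,"wy":0,"wz":0,"jaw":1},
  {"tx":0,"ty":0,"tz":0,"wx":0,"wy":0,"wz":0,"jaw":1},
])

```text
t: 21.62
tool_pos: [0.477, 0.3015, 0.2248]
tool_rot: [-3.132, -0.203, -0.016]
contact_force: [-0.6, -0.7, -1.2]
opening: 0.0186
```

```bash
python3 - <<'E'
from br import *
plan([.4767,.3011,.12],RG,n=5,total=10)
o=ctrl.get_obs();Q=Rn.from_rotvec(o['tool_rot']).as_matrix();a=proj("scene",[o['tool_pos']+Q[:,2]*LT])[0]
im=ctrl.get_image("scene")[:,:,::-1];print(a,proj("scene",[[.4755,.3014,.09]]))
cv2.imwrite(f"pics/s13.png",cv2.resize(np.clip(255*(im[230:330,310:430]/255.)**.5,0,255).astype('uint8'),None,fx=6,fy=6,interpolation=0))
E
```

```text
t 21.62 p [0.477  0.3015 0.2248] err cm [ -0.03  -0.04 -10.48] ang [-0.005 -0.002  0.002] F [-0.6 -0.7 -1.2] open 0.0186 rows 10
{"tx":-0.01,"ty":0.01,"tz":1.05,"wx":-0.000,"wy":-0.000,"wz":0.000}
{"tx":-0.01,"ty":0.01,"tz":1.05,"wx":-0.000,"wy":-0.000,"wz":0.000}
{"tx":-0.01,"ty":0.00,"tz":1.05,"wx":-0.000,"wy":-0.000,"wz":0.000}
{"tx":-0.01,"ty":0.00,"tz":1.05,"wx":-0.000,"wy":-0.000,"wz":0.000}
{"tx":-0.01,"ty":0.00,"tz":1.05,"wx":-0.000,"wy":-0.000,"wz":0.000}
[361.5483 274.0859] [[360.2291 279.3827]]
```

View pics/s13.png

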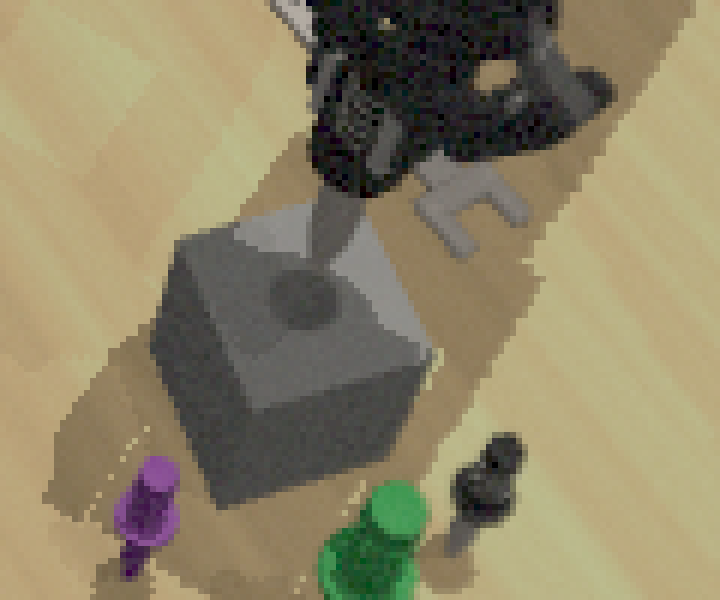

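The tip is above the hole: the hole's centre is at px (360.2,279.2), which matches the prediction. Lowering now.

Request:
send_rows([
  {"tx":0,"ty":0,"tz":1.0,"wx":0,"wy":0,"wz":0,"jaw":1},
  {"tx":0,"ty":0,"tz":1.2,"wx":0,"wy":0,"wz":0,"jaw":1},
  {"tx":0,"ty":0,"tz":1.2,"wx":0,"wy":0,"wz":0,"jaw":1},
  {"tx":0,"ty":0,"tz":1.2,"wx":0,"wy":0,"wz":0,"jaw":1},
  {"tx":0,"ty":0,"tz":1.0,"wx":0,"wy":0,"wz":0,"jaw":1},
])

```text
t: 22.3
tool_pos: [0.4774, 0.3016, 0.165]
tool_rot: [-3.132, -0.203, -0.016]
contact_force: [0.3, -0.8, -1.9]
opening: 0.0183
```

```bash
python3 - <<'E'
from br import *
plan([.4767,.3011,.12],RG,n=1,total=5)
E
```

```text
t 22.3 p [0.4774 0.3016 0.165 ] err cm [-0.07 -0.05 -4.5 ] ang [-0.005 -0.002  0.002] F [ 0.3 -0.8 -1.9] open 0.0183 rows 5
{"tx":-0.02,"ty":0.01,"tz":0.90,"wx":-0.001,"wy":-0.000,"wz":0.000}
```

Request:
send_rows([
  {"tx":-0.05,"ty":0,"tz":1.0,"wx":0,"wy":0,"wz":0,"jaw":1},
  {"tx":0,"ty":0,"tz":1.0,"wx":0,"wy":0,"wz":0,"jaw":1},
  {"tx":0,"ty":0,"tz":1.0,"wx":0,"wy":0,"wz":0,"jaw":1},
  {"tx":0,"ty":0,"tz":0.6,"wx":0,"wy":0,"wz":0,"jaw":1},
  {"tx":0,"ty":0,"tz":0.3,"wx":0,"wy":0,"wz":0,"jaw":1},
])

```text
t: 22.92
tool_pos: [0.477, 0.3015, 0.1224]
tool_rot: [-3.133, -0.203, -0.014]
contact_force: [-0.0, -0.3, -1.7]
opening: 0.0189
```

```bash
python3 - <<'E'
from br import *
plan([.4767,.3011,.1187],RG,n=1,total=2)
E
```

```text
t 22.93 p [0.477  0.3015 0.1224] err cm [-0.03 -0.04 -0.37] ang [-0.004 -0.     0.002] F [-0.  -0.3 -1.7] open 0.0189 rows 2
{"tx":-0.02,"ty":0.02,"tz":0.18,"wx":-0.002,"wy":-0.000,"wz":0.001}
```

Request:
send_rows([
  {"tx":0,"ty":0,"tz":0.2,"wx":0,"wy":0,"wz":0,"jaw":1},
  {"tx":0,"ty":0,"tz":0.15,"wx":0,"wy":0,"wz":0,"jaw":1},
  {"tx":0,"ty":0,"tz":0.1,"wx":0,"wy":0,"wz":0,"jaw":1},
])

```text
t: 23.3
tool_pos: [0.4775, 0.3017, 0.1187]
tool_rot: [-3.133, -0.203, -0.016]
contact_force: [-3.1, -1.3, 4.0]
opening: 0.0184
```

Request:
send_rows([
  {"tx":0,"ty":0,"tz":0.1,"wx":0,"wy":0,"wz":0,"jaw":1},
  {"tx":0,"ty":0,"tz":0.1,"wx":0,"wy":0,"wz":0,"jaw":1},
])

```text
t: 23.55
tool_pos: [0.4777, 0.3019, 0.1186]
tool_rot: [-3.133, -0.204, -0.016]
contact_force: [-3.6, -1.5, 4.6]
opening: 0.0185
```

Collar contact comes at exactly the height it had when I gripped it (0.1187). Releasing.

Request:
send_rows([
  {"tx":0,"ty":0,"tz":0,"wx":0,"wy":0,"wz":0,"jaw":0.7},
  {"tx":0,"ty":0,"tz":0,"wx":0,"wy":0,"wz":0,"jaw":0.4},
  {"tx":0,"ty":0,"tz":0,"wx":0,"wy":0,"wz":0,"jaw":0.1},
  {"tx":0,"ty":0,"tz":0,"wx":0,"wy":0,"wz":0,"jaw":0},
  {"tx":0,"ty":0,"tz":0,"wx":0,"wy":0,"wz":0,"jaw":0},
])

```text
t: 24.18
tool_pos: [0.4784, 0.3022, 0.1184]
tool_rot: [-3.132, -0.203, -0.019]
contact_force: [0.4, 1.1, -0.6]
opening: 0.0851
```

Request:
send_rows([
  {"tx":0,"ty":0,"tz":-1.0,"wx":0,"wy":0,"wz":0,"jaw":0},
  {"tx":0,"ty":0,"tz":-3.0,"wx":0,"wy":0,"wz":0,"jaw":0},
  {"tx":0,"ty":0,"tz":-4.0,"wx":0,"wy":0,"wz":0,"jaw":0},
  {"tx":-2.0,"ty":0,"tz":-4.0,"wx":0,"wy":0,"wz":0,"jaw":0},
  {"tx":-4.0,"ty":0,"tz":-2.0,"wx":0,"wy":0,"wz":0,"jaw":0},
])

```text
t: 24.8
tool_pos: [0.4167, 0.2933, 0.2626]
tool_rot: [-3.133, -0.201, -0.016]
contact_force: [-0.4, -0.5, 0.3]
opening: 0.0853
```

Request:
send_rows([
  {"tx":-5.0,"ty":0,"tz":0,"wx":0,"wy":0,"wz":0,"jaw":0},
  {"tx":-4.0,"ty":3,"tz":0,"wx":0,"wy":0,"wz":0,"jaw":0},
  {"tx":0,"ty":3,"tz":0,"wx":0,"wy":0,"wz":0,"jaw":0},
  {"tx":0,"ty":0,"tz":0,"wx":0,"wy":0,"wz":0,"jaw":0},
  {"tx":0,"ty":0,"tz":0,"wx":0,"wy":0,"wz":0,"jaw":0},
])

```text
t: 25.42
tool_pos: [0.3325, 0.2222, 0.2692]
tool_rot: [-3.126, -0.204, -0.036]
contact_force: [0.6, 0.1, -0.5]
opening: 0.0853
```

```bash
python3 - <<'E'
from br import *
for n in("scene","top"):
    im=ctrl.get_image(n)[:,:,::-1].copy(); cv2.imwrite(f"pics/{n}14.png",im)
s=cv2.imread("pics/scene14.png");g=np.clip(255*(s[190:360,280:440]/255.)**.5,0,255).astype('uint8')
cv2.imwrite("pics/s14c.png",cv2.resize(g,None,fx=3.5,fy=3.5,interpolation=0))
d=cv2.absdiff(s,cv2.imread("pics/scene0.png"));print(ctrl.get_obs()['t'],ctrl.get_obs()['tool_pos'])
E
```

```text
25.525 [0.3325 0.2223 0.2689]
```

View pics/scene14.png

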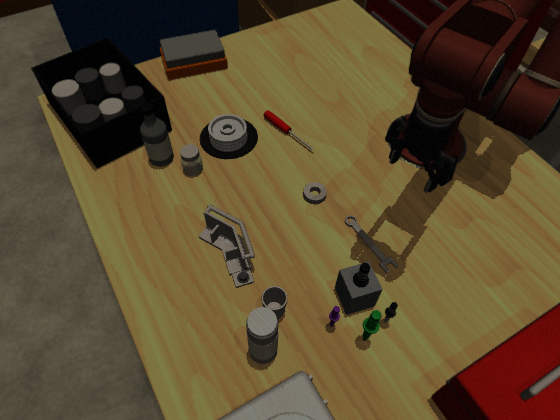

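View pics/s14c.png

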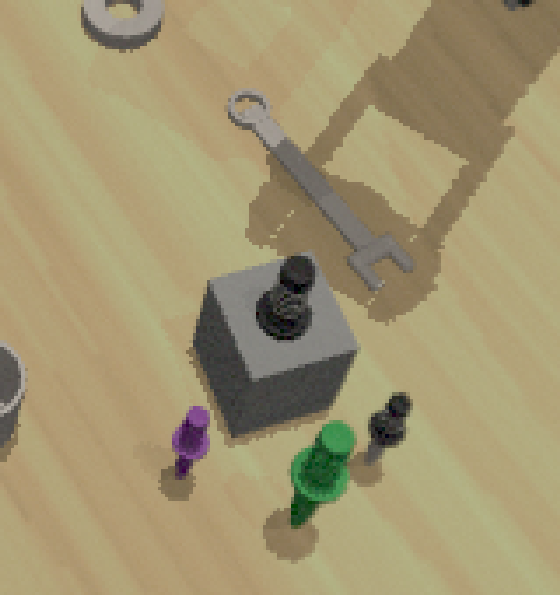

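View pics/top14.png

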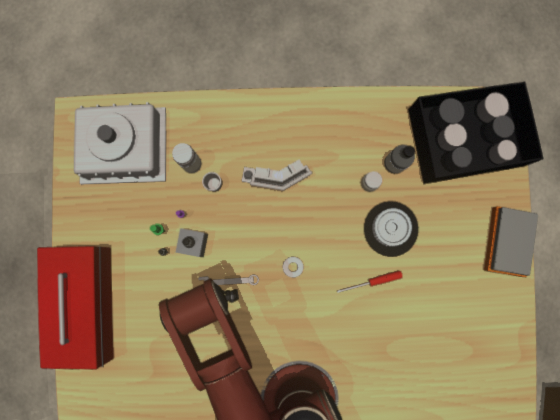

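The probe hangs upright on its collar at (363,270), the pulley sits inside the disc with margin, and the bystanders look unmoved. I'll do a quick numeric check and then hand in.

```bash
python3 - <<'E'
from br import *
a,c=cv2.imread("pics/scene0.png"),cv2.imread("pics/scene14.png")
d=cv2.absdiff(a,c).max(2)
print('stand/probe',(d[255:312,332:384]>30).sum(),'bracket',(d[200:290,198:232]>30).sum(),'cup/can',(d[285:365,245:290]>30).sum(),'jar/bottle',(d[100:175,138:200]>30).sum())
t=cv2.imread("pics/top14.png");h=cv2.cvtColor(t,cv2.COLOR_BGR2HSV);m=((h[...,1]<45)&(h[...,2]>80)).astype('uint8')[200:258,362:420]
q=cv2.convexHull(cv2.findNonZero(m))[:,0]+[362,200];w=np.array([onz("top",u,v,.045) for u,v in q])[:,:2]
s=np.linalg.lstsq(np.c_[2*w,np.ones(len(w))],(w**2).sum(1),rcond=None)[0];print('pulley',s[:2],'disc ~ [.5025,-.292]')
ctrl.finish_job()
E
```

```text
stand/probe 365 bracket 0 cup/can 0 jar/bottle 0
pulley [ 0.5051 -0.2854] disc ~ [.5025,-.292]
the job is handed in; nothing more can be done
```

The job is done and handed in at about 25.5 s of the 72 s allowed.

- **Pulley:** I pushed it flat along the bench with the half-open fingers cradling it. It ended up about 7 mm from the disc's centre, and about 30 mm would still be wholly on the disc.
- **Seam:** I made one pass under the guard bar from the ear end to the other end, at about 3 cm/s and leaning 41°. The tip was checked only at the end of each move. By the arm's readings it stayed 6.1–8.1 mm in front of the web and about 16 mm above the bench. The targets were 7.5 mm and 15.5 mm. Contact force never rose above sensor noise.
- **Probe:** It went back into its stand, and the collar made contact at the same height it had when I gripped it. I released it, and the last pictures show it hanging upright.
- **Other things:** The bracket, cup, can, jar and bottle showed no change between the first and last pictures. The wrench, screwdriver, bearing and look-alike probes I checked only by eye, and they look unmoved.

**Checks that disagreed or were weaker:**
- The two cameras differed by about 3 mm on the bracket's sideways position and 1 mm towards the web, so I used the mean.
- The tip in the hand appeared up to about 2 mm off nominal, and I corrected for part of that.
- The ball was hidden during the pass, so its clearance comes from the arm's readings and the calibration, not from seeing it.
- The before-and-after comparison around the stand showed 365 changed pixels. I did not trace them; they could be lighting or a slightly different seat of the probe in its loose hole.

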